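# Refit the battery pack in an opened instrument

## Robot

A 7-joint arm with a two-finger parallel gripper is mounted at the origin on the work surface. World frame = base frame: x ahead of the robot, y to its left, z up, the work surface at z = 0. Lengths are in m, angles in rad, forces in N, time in s.
With the tool pointing down it reaches from about 0.425 to 0.875 m from the base axis. Payload 4.7 kg.
Tool frame: the origin (TCP) lies at the centre of the arm's flange, where the gripper is bolted on; the fingertips stand 173 mm ahead of it and the grasp point (between the pads) lies 155 mm ahead of it; x points along the fingers, z is the direction in which the jaws open and shut, and the axes are right-handed (so a half turn about x gives the same grasp; the last joint's range is limited). The gripper opens to 85 mm and grips with 20 to 120 N. Pads are 22 mm wide; open, the fingers measure 114 mm over their backs; the gripper's body (76 mm by 85 mm) begins 54 mm behind the grasp point. The pads swing forward as they close: fully open they stand 13 mm farther back than shut.
Start: joints at [1.354, 0.321, -0.07, 1.45, 0.023, 1.371, -0.057], TCP at [0.149, -0.633, 0.405] pointing down, gripper open.
Joint ranges: [-2.86, 2.86], [-0.3, 2.09], [-1.38, 1.24], [0.06, 2.45], [-1.56, 4.7], [0.09, 2.05], [-2.69, 2.69]. Speed limits (rad/s): [2.57, 2.57, 3.14, 3.14, 3.14, 3.14, 3.14].

## Interface

Orientations are given as a unit quaternion [x, y, z, w].
In Python, from bench import arm gives the robot as it stands.
- The arm moves only by the shell command python3 -m pendant 'ROWS' [FORCE]. ROWS is JSON, a list of rows, each a list of 7 numbers: the shift along the tool's x, y, z in m, then the turn, a rotation vector about the tool's x, y, z in rad, then the finger opening in m, from 0 to 0.0854. In form: [[dx, dy, dz, ax, ay, az, jaw], ...]. A call has 1 to 20 rows; each row is the pose to reach, as a shift and turn from the pose commanded when the call began, along the tool's axes at that moment; what a row does not reach only later rows make up. A row lasts 1/8 s, in which the tool goes at most 62.5 mm and 10.7 degrees, less where a joint would pass 70% of its speed; a pose out of reach is approached as far as the arm can. A call with a gripper value outside its range is refused whole. The fingers move at their own pace and stop on an object; FORCE is the grip in N (left out, the last holds). Time passes only in rows, so rows that repeat a pose let the fingers close. It gives the time, the measured TCP pose, the force and the opening at its end, in the units of the state.
- arm.read_state(): the state, without advancing time (a new reading comes with each control period).
- arm.grab_frame(name): name is "side" or "top"; returns a dict with "img" (420x560x3 uint8, red, green, blue), "camera_matrix" (3x3 intrinsics, pixels), "rvec" (rotation vector, rad) and "tvec" (3), from world to camera coordinates, as OpenCV has them. Camera axes: x right, y down, z forward; pixel columns grow to the right and rows downward; lengths in m; the calibration is good to about 2 mm. A picture is of the moment at which its call begins. There is no depth.
- arm.hand_in(): hands the job in, once; it reports no verdict.
The state is a dict: "time": time; "qpos": joint angles; "dq": joint speeds; "tau": joint torques, N m; "tool_pos": TCP position; "tool_rot": TCP orientation; "ft_force": force on the tool from outside, world axes, zero at the start; "moment": the same for the moment, N m; "finger_gap": finger opening in m.
Only numpy, scipy, OpenCV 4.12 (cv2) and the standard library are available. Lean on these libraries where they do the work, as an engineer would, in place of code of your own. Each camera call takes 0.05 s, during which the arm holds its last target.

## Task

Slide the red catch on the sloped instrument fully open, then take the green battery pack off the charging tray, hook its metal tongue under the yellow lip at the low end of the battery bay and swing the other end down, without letting it drop, until the pack lies flat on the bay floor. Then slide the catch fully home over the pack's heel and let go. Leave the orange pack, the jar, the white bottle and the cup where they stand.

Things in the scene. Friction and masses are not known exactly. Their poses are not given: they have to be found in the camera images.
- stand: Fixed stand on the bench holding a grey opened instrument at a 22 degree slope, low end nearer the robot. Origin on the bench, 78 mm straight below the bay origin. Place, side (left or right) and yaw (+-0.25 rad) differ every time. The instrument's case spans x -105 to +150, y +-62 mm in the bay's axes.
- bay: Battery bay in that case. Origin: centre of its floor. x runs up the slope from the lip (low end) to the catch (high end); z is normal to the floor, 22 degrees from vertical; y across, level. Floor z 0, from the toe wall at x -80 to the heel wall at x +80 mm, y +-29 mm. Walls round it: sides 18 mm high, toe end 19, heel end 20.
- lip_edge (a point): Middle of the lower edge of the yellow lip, at x -68, y 0, z 14 mm of the bay. The lip is 58 mm wide, 5 mm thick (z 14 to 19) and overhangs the floor from the toe wall (x -80) to x -68, leaving a slot 14 mm high and 12 mm deep that opens towards +x.
- catch (a joint): Sliding catch, m: 0 = fully home, 0.020 = fully open (it slides up the slope, +x of the bay). About 2 N of friction, stays where left, starts 0 to 0.006. Its steel plate (46 x 30 x 6 mm, z 20.5 to 26.5 of the bay) reaches down to x 67 mm when home, over the pack's heel ledge, and x 87 when open; it blocks the heel unless open.
- catch_post (a point): Centre of the red grip post standing on the catch plate, 14 (x) x 16 (y) x 30 mm (z) in the bay's axes; at x 102 mm + joint value, y 0, z 41.5 mm of the bay.
- green_pack_center (a point): Centre of the green pack (0.24 to 0.39 kg), the one to fit: 32 mm above its underside. Black body 120 (x) x 50 (y) x 30 mm. On its top a green grip rib, 80 (x) x 16 (y) x 34 mm, 30 to 64 mm above the underside, to be gripped across y. Lies flat, z up, on the tray, tongue (-x end) roughly towards the robot. Balances within 3 mm of the middle.
- green_pack_toe (a point): Middle of the tip of the green pack's metal tongue: x -78 mm from the pack's middle, 3.5 mm above its underside. The tongue is 18 mm long (x -78 to -60), 36 wide and 7 thick, flush with the underside. When home, near x -78, z 3.5 mm of the bay.
- green_pack_heel (a point): Bottom middle of the green pack's heel end, x +76 mm from the pack's middle, on the underside. The heel is a ledge 16 mm long (x 60 to 76), 50 wide and 18 high. The pack is 154 mm long over all. When home, near x +76, z 0 of the bay.
- charger: Fixed flat charging tray, 200 (x) x 176 (y) x 12 mm; origin at the centre of its underside on the bench. The two packs lie on its top, side by side along y, 86 mm apart, in either order.
- orange_pack_center (a point): Centre of the orange pack, same shape and axes as the green one; not to be moved.
- jar_mid (a point): Mid-height of a jar, diameter 52, height 75 mm, standing between the stand and the tray; bystander.
- spray_mid (a point): Mid-height of a white bottle with yellow cap, diameter 66, height 160 mm; bystander beyond the work.
- cup_mid (a point): Mid-height of a clear cup, diameter 60, height 80 mm, standing between the stand and the tray; bystander.

How it is judged:
By the outcome, as a careful person would: the job done as asked, in the order asked, and still so for the second after the job is handed in, with the robot touching nothing.
It also fails if it takes over 67 s, if anything falls off the work surface, if the arm or the gripper's body presses on something with over 40 N, if the wrist force passes 120 N, or if a joint passes its speed limit or range.

## Working session

There is one attempt and no reset: what is moved stays moved. The work goes in short steps, Python scripts to look and compute and a shell command to move; the robot and the scene stay as the last step left them, time stands still between calls to the robot, and variables do not carry over. Pictures are saved under pics/ and viewed, and the job is handed in when it is done.

```bash
ls; mkdir -p pics; python3 - <<'E'
from bench import arm
import cv2
print(arm.read_state())
for n in ("side","top"):
    f=arm.grab_frame(n); cv2.imwrite(f"pics/{n}0.png",f["img"][:,:,::-1]); print(n,f["camera_matrix"],f["rvec"],f["tvec"])
    import numpy as np; np.savez(f"{n}0.npz",**f)
E
```

```text
pics
{'time': 0.0, 'qpos': array([ 1.35409818,  0.32185412, -0.07007708,  1.45169638,  0.02257834,
        1.37079086, -0.05691256]), 'dq': array([-1.48369896e-04,  1.41657981e-03,  2.05346663e-04,  6.67721048e-05,
        2.41067165e-03,  5.37226581e-04, -2.60067087e-03]), 'tau': array([-6.89385179e-04, -4.93578744e+01, -3.82474735e-01, -3.14331472e+01,
        1.28189431e-02,  1.14675742e-02, -1.04046700e-05]), 'tool_pos': array([ 0.14861137, -0.63257086,  0.40359215]), 'tool_rot': array([ 0.43950898,  0.55480812, -0.43869257,  0.55368641]), 'ft_force': array([0.40405507, 0.73851959, 0.39485145]), 'moment': array([0.03220796, 0.03953685, 0.00912897]), 'finger_gap': 0.08543815267005893}
side [[420.80687352   0.         284.33993937]
 [  0.         420.80687352 209.10394037]
 [  0.           0.           1.        ]] [ 2.41149907 -0.07665034  0.04101811] [-0.59195437  0.10375498  0.93548407]
top [[451.64423347   0.         279.92528515]
 [  0.         451.64423347 200.71557627]
 [  0.           0.           1.        ]] [ 2.15546266 -2.18193564  0.10759001] [0.01350591 0.57413799 1.01187117]
```

View pics/side0.png

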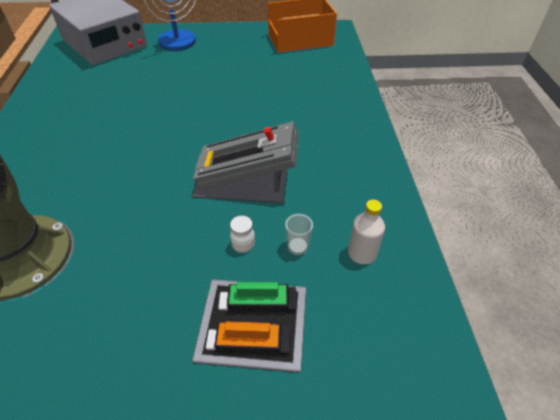

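View pics/top0.png

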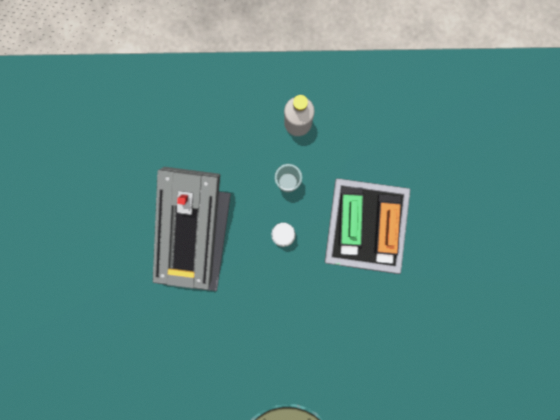

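Side view: stand around (245,160), with yellow lip (208,158) and red post (268,133); green pack (258,295), orange pack (249,335). Top view: stand at (187,230), red post (184,201), lip (181,273), green (351,220).

```bash
cat > h.py <<'E'
import numpy as np, cv2
from scipy.spatial.transform import Rotation as R
def load(n):
    return dict(np.load(n+".npz"))
def cam(f):
    Rm=cv2.Rodrigues(f["rvec"])[0]; return f["camera_matrix"],Rm,f["tvec"].ravel()
def proj(f,P):
    return cv2.projectPoints(np.atleast_2d(np.array(P,float)),f["rvec"],f["tvec"],f["camera_matrix"],None)[0][:,0]
def ray(f,uv):
    K,Rm,t=cam(f); o=-Rm.T@t; d=Rm.T@np.linalg.inv(K)@np.array([uv[0],uv[1],1.]); return o,d/np.linalg.norm(d)
def onz(f,uv,z):
    o,d=ray(f,uv); return o+d*(z-o[2])/d[2]
def tri(fs,uvs):
    A=np.zeros((3,3));b=np.zeros(3);L=[]
    for f,uv in zip(fs,uvs):
        o,d=ray(f,uv);M=np.eye(3)-np.outer(d,d);A+=M;b+=M@o;L.append((o,d))
    p=np.linalg.solve(A,b); return p,[1000*np.linalg.norm(np.cross(p-o,d)) for o,d in L]
def crop(f,x0,y0,w,h,s,out):
    im=f["img"][y0:y0+h,x0:x0+w,::-1]; cv2.imwrite(out,cv2.resize(im,None,fx=s,fy=s,interpolation=cv2.INTER_CUBIC))
def mask(f,col):
    hsv=cv2.cvtColor(f["img"],cv2.COLOR_RGB2HSV); H,S,V=[hsv[...,i].astype(int) for i in range(3)]
    if col=="green": return ((H>50)&(H<75)&(S>140)&(V>90)).astype(np.uint8)
    if col=="orange": return ((H>5)&(H<18)&(S>180)&(V>120)).astype(np.uint8)
    if col=="red": return (((H<6)|(H>174))&(S>150)&(V>90)).astype(np.uint8)
    if col=="yellow": return ((H>18)&(H<32)&(S>150)&(V>110)).astype(np.uint8)
E
python3 - <<'E'
from h import *
s,t=load("side0"),load("top0")
for n,f in(("side",s),("top",t)):
    o,d=ray(f,(280,210)); print(n,o,d)
    for c in("green","orange","red","yellow"):
        k,l,st,ce=cv2.connectedComponentsWithStats(mask(f,c))
        for i in range(1,k):
            if st[i,4]>12: print(n,c,st[i],ce[i].round(2))
crop(s,185,110,120,100,6,"pics/s_st.png")
crop(s,190,270,130,100,6,"pics/s_tr.png")
crop(t,140,155,100,140,4,"pics/t_st.png")
crop(t,320,170,100,110,5,"pics/t_tr.png")
E
```

```text
side [ 0.54765729 -0.58380881  0.77171515] [ 0.04042434  0.66346278 -0.74711646]
side green [229 282  57  22 998] [257.54 292.92]
side orange [ 268    0   68   50 1446] [299.95  23.91]
side orange [307   0   8  10  28] [310.43   4.64]
side orange [315   3   6   7  22] [317.59   6.05]
side orange [ 217  321   62   26 1408] [247.61 333.86]
side red [264 128   9  12  71] [268.41 133.13]
side yellow [205 151   9  16  71] [208.7  158.14]
side yellow [367 200  14  15 172] [373.22 206.95]
top [0.4693558  0.00525497 1.0646021 ] [ 0.08031382  0.00127948 -0.99676881]
top red [178 196   9   8  58] [182.19 199.38]
top yellow [174 270  13   2  14] [180.07 270.43]
```

View pics/s_st.png

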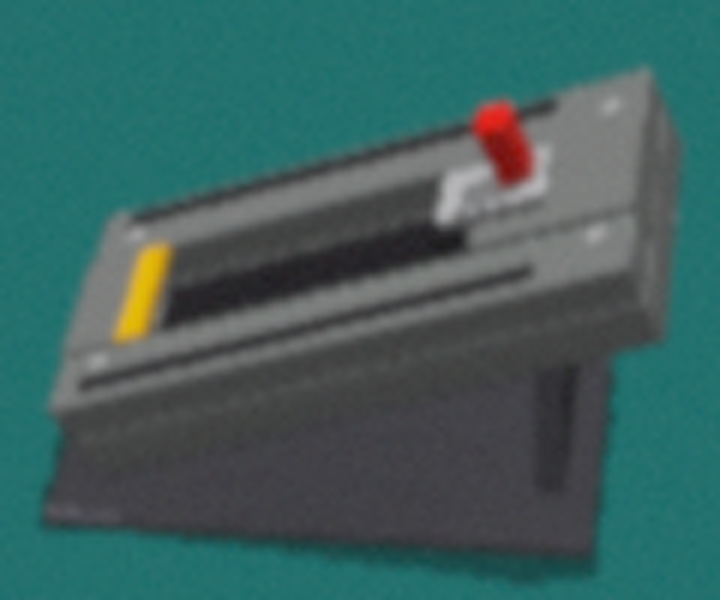

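View pics/s_tr.png

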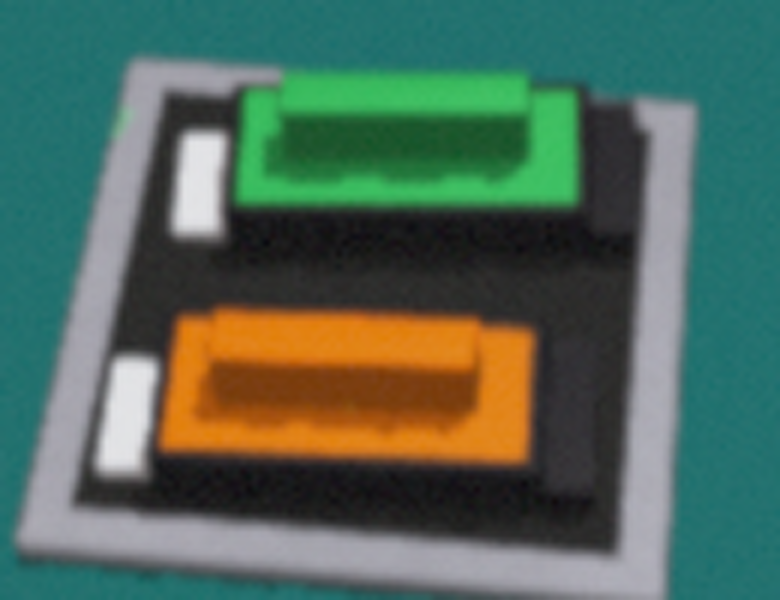

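View pics/t_st.png

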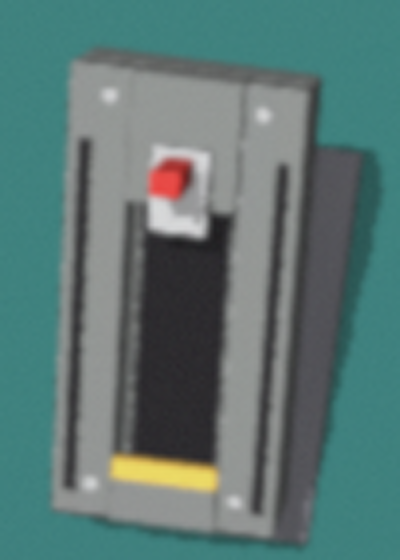

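View pics/t_tr.png

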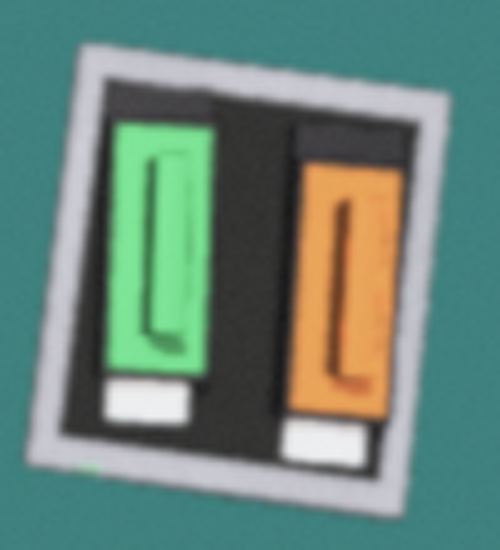

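Crops show the case with four screws (top crop (109,95),(263,115),(90,483),(234,502)), the lip and the post; the green pack has its white tongue toward the robot. Now I'll triangulate.

```bash
cat > m1.py <<'E'
from h import *
s,t=load("side0"),load("top0")
S=lambda u,v:(185+(u+.5)/6-.5,110+(v+.5)/6-.5)
T=lambda u,v:(140+(u+.5)/4-.5,155+(v+.5)/4-.5)
S2=lambda u,v:(190+(u+.5)/6-.5,270+(v+.5)/6-.5)
T2=lambda u,v:(320+(u+.5)/5-.5,170+(v+.5)/5-.5)
print("screws"); W=[]
for a,b in (((109,95),(612,104)),((263,115),(597,233)),((90,483),(135,233)),((234,502),(97,360))):
    p,r=tri((t,s),(T(*a),S(*b))); W.append(p); print(p.round(4),np.round(r,1))
W=np.array(W); c=W.mean(0); U=(W[0]+W[1]-W[2]-W[3]); V=W[0]+W[2]-W[1]-W[3]
print("slope",np.degrees(np.arctan2(U[2],np.hypot(*U[:2]))),"yaw U",np.arctan2(U[1],U[0]),"yaw V",np.arctan2(-V[0],V[1]),np.linalg.norm(U)/2,np.linalg.norm(V)/2, V[2])
print("case corners")
for a,b in (((78,62),(648,70)),((318,82),(637,273)),((52,510),(125,213)),((275,538),(55,408))):
    p,r=tri((t,s),(T(*a),S(*b))); print(p.round(4),np.round(r,1))
print("post top, lip upper +x edge ends, lip -x edge ends")
for a,b in (((165,182),(495,118)),((112,457),(172,245)),((218,468),(147,340)),((111,478),(148,245)),((215,490),(115,340))):
    p,r=tri((t,s),(T(*a),S(*b))); print(p.round(4),np.round(r,1))
print("green: deck corners (z .042), rib top corners, tongue")
for a,b in (((117,125),(577,90)),((215,128),(582,207)),((107,372),(243,90)),((207,376),(236,207)),((157,152),(528,75)),((191,153),(529,113)),((155,333),(283,74)),((183,350),(283,114)),
   ((103,422),(178,130)),((188,424),(170,237))):
    p,r=tri((t,s),(T2(*a),S2(*b))); print(p.round(4),np.round(r,1))
E
python3 m1.py
```

```text
screws
[0.6124 0.2382 0.1465] [1. 1.]
[0.6011 0.159  0.1463] [1. 1.]
[0.4103 0.2662 0.0657] [0.7 0.7]
[0.3991 0.1875 0.0651] [0.8 0.8]
slope 21.660031463257358 yaw U -0.1391346554465595 yaw V -0.14170523449087702 0.21952287709957907 0.07975520960427498 0.0006965700607251962
case corners
[0.6284 0.2529 0.1517] [0.6 0.6]
[0.6155 0.13   0.151 ] [0.5 0.5]
[0.3995 0.2896 0.0574] [4.9 4.9]
[0.3808 0.1662 0.0592] [2.7 2.7]
post top, lip upper +x edge ends, lip -x edge ends
[0.5647 0.2042 0.1676] [0.8 0.8]
[0.4257 0.2538 0.0685] [2.1 2.1]
[0.4184 0.1961 0.0672] [1.5 1.5]
[0.4149 0.2543 0.0686] [2.6 2.6]
[0.4059 0.1977 0.0665] [0.9 0.9]
green: deck corners (z .042), rib top corners, tongue
[ 0.5858 -0.1371  0.0433] [0.8 0.8]
[ 0.584  -0.1814  0.0446] [1.1 1.1]
[ 0.4743 -0.1297  0.0424] [1.1 1.1]
[ 0.4726 -0.1743  0.0441] [1.7 1.7]
[ 0.5694 -0.15    0.0751] [0.2 0.2]
[ 0.5688 -0.1648  0.0763] [0.3 0.3]
[ 0.4907 -0.1465  0.0775] [0.9 0.9]
[ 0.4868 -0.1588  0.0729] [4.5 4.5]
[ 0.451  -0.1303  0.0203] [0.6 0.6]
[ 0.4496 -0.1696  0.0186] [0.6 0.6]
```

```bash
cat > g.py <<'E'
from h import *
import json,os
# scene estimates
BO=np.array([.4928,.2145,.078]); BY=-0.138
PG=np.array([.529,-.1556,.012]); PY=-0.065   # underside centre
c22,s22=np.cos(np.radians(22)),np.sin(np.radians(22))
def bayR(th=0.): # th extra heel-up, rad ; columns = bay x,y,z
    return (R.from_euler('z',BY)*R.from_euler('y',-np.radians(22)-th)).as_matrix()
def bay(p): return BO+bayR()@(np.array(p)/1000)
def toolR(B,sg): # tool x=-Bz, z=sg*By
    x=-B[:,2]; z=sg*B[:,1]; y=np.cross(z,x); return np.column_stack([x,y,z])
def tcp(gp,Rt): return gp-0.155*Rt[:,0]
def rel(cp,cR,tp,tR):
    d=cR.T@(tp-cp); rv=R.from_matrix(cR.T@tR).as_rotvec(); return np.r_[d,rv]
def show(st=None):
    from bench import arm
    st=arm.read_state(); Rm=R.from_quat(st["tool_rot"]).as_matrix(); p=np.array(st["tool_pos"])
    print("t",st["time"],"tcp",p.round(4),"grasp",(p+.155*Rm[:,0]).round(4),"gap",round(st["finger_gap"],4),"F",np.round(st["ft_force"],1),"M",np.round(st["moment"],2)); print("q",np.round(st["qpos"],3)); print("toolx",Rm[:,0].round(3),"y",Rm[:,1].round(3),"z",Rm[:,2].round(3))
    return p,Rm
E
python3 - <<'E'
from g import *
p,Rm=show()
for sg in(1,-1):
    T=toolR(bayR(),sg); gp=bay([103,0,50]); t=tcp(gp,T); print(sg,gp.round(4),t.round(4),rel(p,Rm,t,T).round(3))
    gp=bay([103,0,130]); t=tcp(gp,T); print("above",t.round(4),rel(p,Rm,t,T).round(3))
E
```

```text
t 0.1 tcp [ 0.1486 -0.6326  0.4037] grasp [ 0.1485 -0.6324  0.2487] gap 0.0855 F [-0.6 -0.3  0.5] M [-0.02  0.01 -0.05]
q [ 1.354  0.322 -0.07   1.452  0.023  1.371 -0.057]
toolx [-0.     0.002 -1.   ] y [ 0.973  0.229 -0.   ] z [ 0.229 -0.973 -0.002]
1 [0.5688 0.2039 0.1629] [0.5113 0.2119 0.3067] [ 0.098  0.546 -0.739 -2.727 -0.531 -0.101]
above [0.4816 0.216  0.3808] [ 0.024  0.518 -0.75  -2.727 -0.531 -0.101]
-1 [0.5688 0.2039 0.1629] [0.5113 0.2119 0.3067] [ 0.098  0.546 -0.739  0.364 -0.072  0.38 ]
above [0.4816 0.216  0.3808] [ 0.024  0.518 -0.75   0.364 -0.072  0.38 ]
```

```bash
python3 - <<'E'
from g import *
p,Rm=show()
T=toolR(bayR(),1); t=tcp(bay([103,0,130]),T)
N=18
az=np.linspace(-1.34,np.arctan2(t[1],t[0]),N+1); r=np.linspace(.65,np.hypot(t[0],t[1]),N+1); z=np.linspace(.4037,t[2]+.03,N+1)
V0=Rm
yaw=np.linspace(0,2.77,N+1)
tz1=np.arctan2(T[1,2],T[0,2])
for k in range(1,N+1):
    tp=np.array([r[k]*np.cos(az[k]),r[k]*np.sin(az[k]),z[k]])
    RR=R.from_euler('z',(tz1+1.34)*k/N).as_matrix()@Rm
    if k==N: RR=T; tp=t
    v=rel(p,Rm,tp,RR); print(k,tp.round(3),v.round(3).tolist())
E
```

```text
t 0.1 tcp [ 0.1486 -0.6326  0.4037] grasp [ 0.1485 -0.6324  0.2487] gap 0.0855 F [-0.6 -0.3  0.5] M [-0.02  0.01 -0.05]
q [ 1.354  0.322 -0.07   1.452  0.023  1.371 -0.057]
toolx [-0.     0.002 -1.   ] y [ 0.973  0.229 -0.   ] z [ 0.229 -0.973 -0.002]
1 [ 0.208 -0.609  0.404] [-0.0, 0.063, -0.01, -0.154, -0.0, -0.0]
2 [ 0.263 -0.579  0.404] [-0.001, 0.124, -0.026, -0.308, -0.0, -0.001]
3 [ 0.315 -0.545  0.405] [-0.001, 0.182, -0.047, -0.462, -0.0, -0.001]
4 [ 0.363 -0.506  0.405] [-0.001, 0.238, -0.074, -0.616, -0.0, -0.001]
5 [ 0.406 -0.463  0.406] [-0.002, 0.29, -0.106, -0.77, -0.0, -0.001]
6 [ 0.445 -0.417  0.406] [-0.002, 0.338, -0.143, -0.924, -0.0, -0.002]
7 [ 0.478 -0.367  0.406] [-0.002, 0.381, -0.183, -1.078, -0.0, -0.002]
8 [ 0.506 -0.315  0.407] [-0.003, 0.42, -0.228, -1.232, -0.0, -0.002]
9 [ 0.528 -0.261  0.407] [-0.003, 0.454, -0.275, -1.386, -0.0, -0.002]
10 [ 0.545 -0.206  0.408] [-0.003, 0.483, -0.325, -1.54, -0.0, -0.003]
11 [ 0.556 -0.15   0.408] [-0.004, 0.507, -0.377, -1.694, -0.0, -0.003]
12 [ 0.561 -0.094  0.408] [-0.004, 0.525, -0.43, -1.849, -0.0, -0.003]
13 [ 0.561 -0.038  0.409] [-0.004, 0.537, -0.485, -2.003, -0.0, -0.003]
14 [0.555 0.017 0.409] [-0.005, 0.544, -0.539, -2.157, -0.0, -0.004]
15 [0.544 0.07  0.41 ] [-0.005, 0.545, -0.594, -2.311, -0.0, -0.004]
16 [0.528 0.121 0.41 ] [-0.005, 0.542, -0.647, -2.465, -0.0, -0.004]
17 [0.507 0.17  0.41 ] [-0.006, 0.532, -0.699, -2.619, -0.0, -0.004]
18 [0.482 0.216 0.381] [0.024, 0.518, -0.75, -2.727, -0.531, -0.101]
```

```bash
python3 -m pendant '[[0,0.06,-0.01,-0.15,0,0,0.05],[0,0.12,-0.025,-0.3,0,0,0.05],[0,0.18,-0.047,-0.46,0,0,0.05],[0,0.235,-0.074,-0.61,0,0,0.05],[0,0.29,-0.106,-0.77,0,0,0.05],[0,0.338,-0.143,-0.92,0,0,0.05],[0,0.381,-0.183,-1.08,0,0,0.05],[0,0.42,-0.228,-1.23,0,0,0.05],[0,0.454,-0.275,-1.385,0,0,0.05],[0,0.483,-0.325,-1.54,0,0,0.05],[0,0.507,-0.377,-1.69,0,0,0.05],[0,0.525,-0.43,-1.85,0,0,0.05],[0,0.537,-0.485,-2.0,0,0,0.05],[0,0.544,-0.539,-2.155,0,0,0.05],[0,0.545,-0.594,-2.31,0,0,0.05],[0,0.542,-0.647,-2.465,0,0,0.05],[0,0.532,-0.699,-2.62,0,0,0.05],[0.024,0.518,-0.75,-2.727,-0.531,-0.101,0.05],[0.024,0.518,-0.75,-2.727,-0.531,-0.101,0.05],[0.024,0.518,-0.75,-2.727,-0.531,-0.101,0.05]]' 40; python3 - <<'E'
from g import *
p,Rm=show()
T=toolR(bayR(),1)
for q in([103,0,130],[103,0,50],[125,0,50]):
    t=tcp(bay(q),T);print(q,rel(p,Rm,t,T).round(4).tolist())
E
```

```text
time: 2.6
tool_pos: [0.48, 0.2164, 0.3803]
tool_rot: [-0.56, 0.435, 0.353, 0.611]
ft_force: [0.4, -0.3, -0.3]
finger_gap: 0.0503
t 2.6 tcp [0.48   0.2164 0.3803] grasp [0.5378 0.208  0.2367] gap 0.0503 F [ 0.4 -0.3 -0.3] M [0.06 0.37 0.01]
q [ 0.455 -0.017 -0.992  1.906  0.278  0.958  0.769]
toolx [ 0.373 -0.055 -0.926] y [-0.918  0.124 -0.377] z [ 0.135  0.991 -0.004]
[103, 0, 130] [0.0001, -0.0018, -0.0002, 0.0034, -0.0028, 0.0022]
[103, 0, 50] [0.0801, -0.0016, 0.0001, 0.0034, -0.0028, 0.0022]
[125, 0, 50] [0.0802, -0.0236, -0.0, 0.0034, -0.0028, 0.0022]
```

```bash
python3 -m pendant '[[0.03,-0.001,0,0.003,-0.003,0.002,0.05],[0.055,-0.001,0,0.003,-0.003,0.002,0.05],[0.08,-0.001,0,0.003,-0.003,0.002,0.05],[0.08,-0.001,0,0.003,-0.003,0.002,0.05]]' 25; python3 - <<'E'
from g import *
from bench import arm
p,Rm=show()
for n,b in(("side",(185,40,130,150)),("top",(130,120,130,150))):
    f=arm.grab_frame(n); np.savez(n+"1.npz",**f); crop(f,*b,4,f"pics/{n}1.png")
a=cv2.imread("pics/side1.png");b=cv2.imread("pics/top1.png");cv2.imwrite("pics/c1.png",np.hstack([a,b])[:, :])
print(a.shape)
E
```

```text
time: 3.1
tool_pos: [0.5127, 0.2094, 0.3048]
tool_rot: [-0.554, 0.438, 0.355, 0.612]
ft_force: [-0.1, -1.1, 0.4]
finger_gap: 0.0497
t 3.1 tcp [0.5127 0.2094 0.3048] grasp [0.5691 0.2015 0.1607] gap 0.0497 F [-0.1 -1.1  0.4] M [0.04 0.39 0.  ]
q [ 0.4    0.182 -0.975  1.938  0.516  0.864  0.588]
toolx [ 0.364 -0.051 -0.93 ] y [-0.92   0.134 -0.368] z [0.143 0.99  0.002]
(600, 520, 3)
```

```bash
python3 -c "
import cv2;a=cv2.imread('pics/c1.png');cv2.imwrite('pics/c1b.png',cv2.resize(a,None,fx=.75,fy=.75))"
```

```text
(no output)
```

View pics/c1b.png

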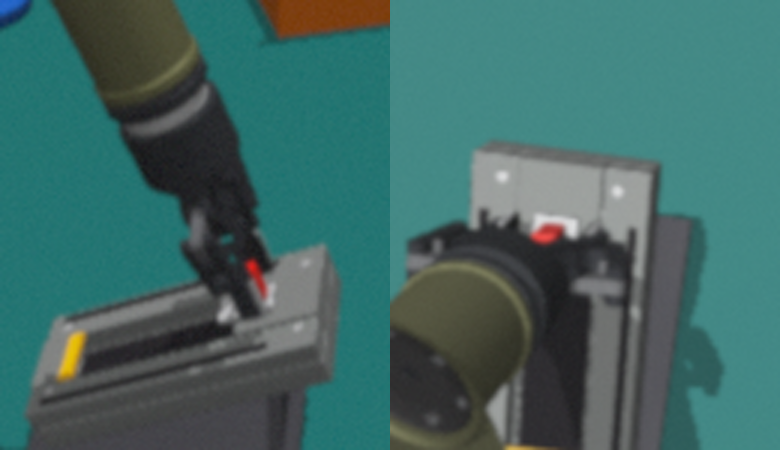

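Fingers straddle the red post (side crop ~(255,280)), slightly toward its low side; I'll shift 3 mm up-slope, close gently and slide.

```bash
python3 -m pendant '[[0,-0.003,0,0,0,0,0.05],[0,-0.003,0,0,0,0,0.0],[0,-0.003,0,0,0,0,0.0],[0,-0.003,0,0,0,0,0.0],[0,-0.003,0,0,0,0,0.0],[0,-0.003,0,0,0,0,0.0]]' 25; python3 - <<'E'
from g import *
from bench import arm
p,Rm=show()
f=arm.grab_frame("side"); crop(f,205,90,100,80,8,f"pics/s2.png")
print(Rm.T@bayR()[:,0])
E
```

```text
time: 3.95
tool_pos: [0.5149, 0.212, 0.3089]
tool_rot: [-0.557, 0.434, 0.354, 0.613]
ft_force: [-0.3, 2.8, 6.3]
finger_gap: 0.0152
t 3.95 tcp [0.5149 0.212  0.3089] grasp [0.5725 0.2045 0.1652] gap 0.0152 F [-0.3  2.8  6.3] M [0.47 0.29 0.2 ]
q [ 0.398  0.182 -0.977  1.931  0.52   0.864  0.589]
toolx [ 0.372 -0.048 -0.927] y [-0.918  0.129 -0.375] z [0.138 0.99  0.004]
[ 4.49140583e-04 -9.99998359e-01  1.75509775e-03]
```

View pics/s2.png

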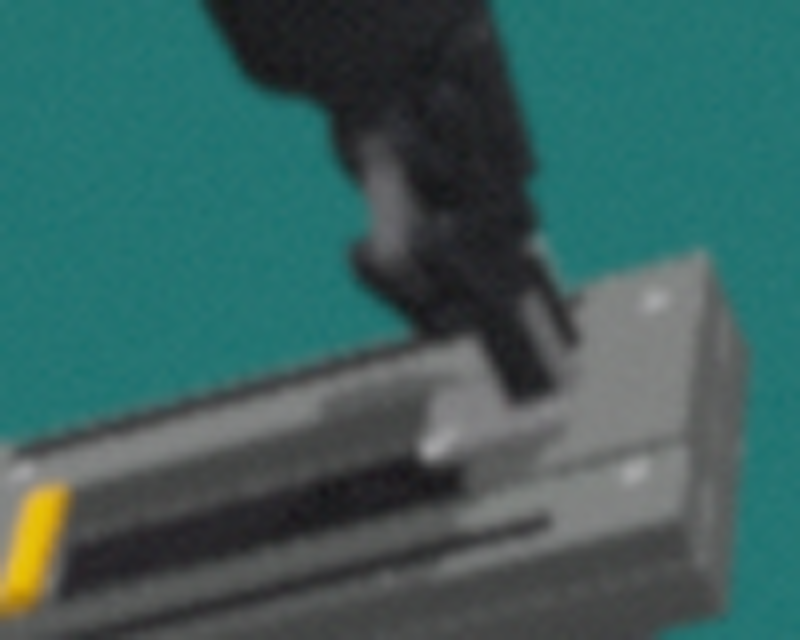

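Post gripped (gap 15 mm); fingers over the post at crop (530,370). Slide up-slope 27 mm.

```bash
python3 -m pendant '[[-0.002,-0.005,0,0,0,0,0.0],[-0.002,-0.009,0,0,0,0,0.0],[-0.002,-0.013,0,0,0,0,0.0],[-0.002,-0.017,0,0,0,0,0.0],[-0.002,-0.021,0,0,0,0,0.0],[-0.002,-0.025,0,0,0,0,0.0],[-0.002,-0.027,0,0,0,0,0.0],[-0.002,-0.027,0,0,0,0,0.0]]' 25; python3 - <<'E'
from g import *
from bench import arm
p,Rm=show()
print(bayR().T@(p+.155*Rm[:,0]-BO))
f=arm.grab_frame("side"); crop(f,205,90,100,80,8,f"pics/s3.png")
E
```

```text
time: 5.0
tool_pos: [0.5351, 0.2095, 0.3169]
tool_rot: [-0.555, 0.438, 0.358, 0.61]
ft_force: [-11.1, 5.1, 1.0]
finger_gap: 0.0152
t 5.0 tcp [0.5351 0.2095 0.3169] grasp [0.5909 0.2019 0.1725] gap 0.0152 F [-11.1   5.1   1. ] M [1.02 2.6  0.15]
q [ 0.39   0.223 -0.965  1.878  0.535  0.9    0.609]
toolx [ 0.36  -0.049 -0.932] y [-0.923  0.128 -0.364] z [0.137 0.991 0.001]
[0.12714177 0.00100187 0.05057333]
```

View pics/s3.png

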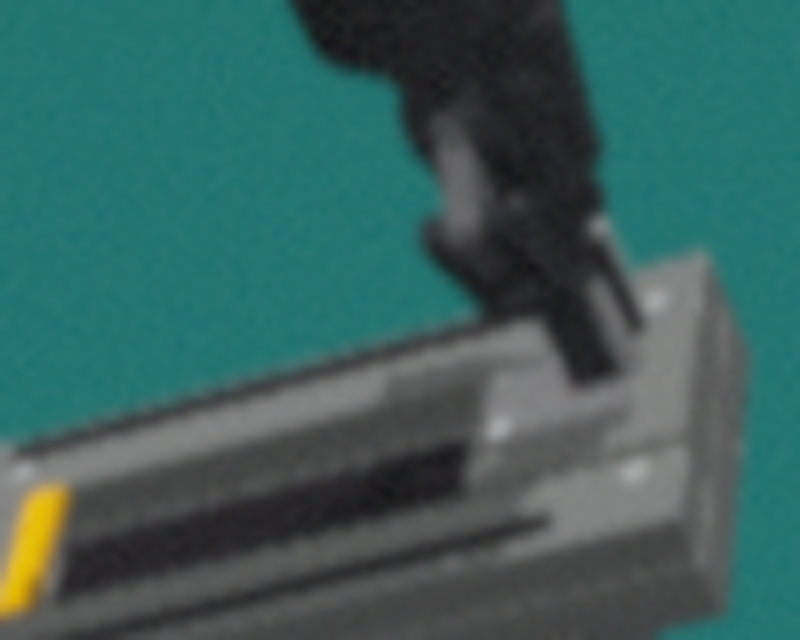

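```bash
cat >> g.py <<'E'
G0=np.array([0,0,.051])
def packpose(toe,th,Rgrip=np.eye(3),g=G0):
    """toe: bottom tip point (pack -78,0,0) in bay mm; th deg heel-up rel. bay. -> tcp pos, Rtool (grip vertical in pack frame by default; Rgrip tool rot rel pack std)"""
    B=bayR(np.radians(th)); o=bay(toe)-B@np.array([-.078,0,0])
    T=toolR(B@Rgrip,1); return tcp(o+B@g,T),T
E
python3 - <<'E'
from g import *
p,Rm=show()
for toe,th in(([-60,0,45],15),([-60,0,6],15),([-77,0,1],15),([-77,0,1],0)):
    t,T=packpose(toe,th); print(toe,th,t.round(4),np.hypot(t[0],t[1]).round(3),rel(p,Rm,t,T).round(3).tolist())
E
```

```text
t 5.05 tcp [0.5351 0.2095 0.3169] grasp [0.5909 0.2019 0.1725] gap 0.0154 F [-10.7   5.1  -0.2] M [0.96 2.59 0.26]
q [ 0.391  0.223 -0.965  1.879  0.535  0.9    0.609]
toolx [ 0.36  -0.049 -0.932] y [-0.923  0.128 -0.364] z [0.137 0.991 0.001]
[-60, 0, 45] 15 [0.3599 0.233  0.3087] 0.429 [-0.057, 0.168, -0.001, -0.0, 0.001, -0.274]
[-60, 0, 6] 15 [0.3744 0.2309 0.2725] 0.44 [-0.018, 0.167, -0.001, -0.0, 0.001, -0.274]
[-77, 0, 1] 15 [0.3606 0.2329 0.2615] 0.429 [-0.012, 0.184, -0.001, -0.0, 0.001, -0.274]
[-77, 0, 1] 0 [0.4169 0.225  0.2703] 0.474 [0.0, 0.128, -0.001, -0.0, 0.001, -0.012]
```

```bash
python3 -m pendant '[[0,0,0,0,0,0,0.05],[0,0,0,0,0,0,0.05],[0,0,0,0,0,0,0.05],[-0.04,0,0,0,0,0,0.05],[-0.07,0.02,0,0,0,0,0.05],[-0.07,0.08,0,0,0,-0.1,0.05],[-0.06,0.13,0,0,0,-0.2,0.05],[-0.04,0.17,0,0,0,-0.274,0.05],[-0.018,0.184,0,0,0,-0.274,0.05],[-0.018,0.184,0,0,0,-0.274,0.05]]' 25; python3 - <<'E'
from g import *
p,Rm=show()
t,T=packpose([-77,0,7],15);print(rel(p,Rm,t,T).round(4))
E
```

```text
time: 6.3
tool_pos: [0.3621, 0.2323, 0.2667]
tool_rot: [-0.611, 0.356, 0.268, 0.654]
ft_force: [0.6, -0.3, 0.0]
finger_gap: 0.0495
t 6.3 tcp [0.3621 0.2323 0.2667] grasp [0.4556 0.2193 0.1437] gap 0.0495 F [ 0.6 -0.3  0. ] M [ 0.08  0.63 -0.04]
q [ 0.411 -0.267 -1.141  2.303  0.485  0.581  0.305]
toolx [ 0.603 -0.084 -0.793] y [-0.786  0.109 -0.609] z [ 0.137  0.991 -0.   ]
[-0.0027  0.0028  0.0004  0.0003 -0.0001  0.009 ]
```

```bash
cat >> g.py <<'E'
RG=R.from_euler('y',np.radians(10)).as_matrix()
G0=np.array([0,0,.052])
def trayg(dz=0):
    P=R.from_euler('z',PY).as_matrix(); T=toolR(P@RG,1); return tcp(PG+P@G0+[0,0,dz],T),T
E
python3 - <<'E'
from g import *
p,Rm=show()
ts,T=trayg(.09)
tt=[]
N=8
R0=R.from_matrix(Rm); dv=(R.from_matrix(Rm.T@T)).as_rotvec()
r0,r1=np.hypot(*p[:2]),np.hypot(*ts[:2]); a0,a1=np.arctan2(p[1],p[0]),np.arctan2(ts[1],ts[0])
v=rel(p,Rm,p+np.array([.03,0,.08]),Rm); print(v.round(3).tolist())
for k in range(1,N+1):
    s=k/N; r=r0+(r1-r0)*min(1,s*1.3); a=a0+(a1-a0)*s; z=max(.345+.0*s,0) if k<N else ts[2]
    tp=np.array([r*np.cos(a),r*np.sin(a),z]); TT=(R0*R.from_rotvec(dv*s)).as_matrix()
    print(k,tp.round(3),rel(p,Rm,tp,TT).round(3).tolist())
E
```

```text
t 6.3 tcp [0.3621 0.2323 0.2667] grasp [0.4556 0.2193 0.1437] gap 0.0495 F [ 0.6 -0.3  0. ] M [ 0.08  0.63 -0.04]
q [ 0.411 -0.267 -1.141  2.303  0.485  0.581  0.305]
toolx [ 0.603 -0.084 -0.793] y [-0.786  0.109 -0.609] z [ 0.137  0.991 -0.   ]
[-0.045, -0.072, 0.004, 0.0, 0.0, 0.0]
1 [0.406 0.203 0.345] [-0.033, -0.085, -0.023, -0.009, -0.002, 0.104]
2 [0.448 0.168 0.345] [-0.005, -0.122, -0.052, -0.018, -0.005, 0.207]
3 [0.486 0.126 0.345] [0.022, -0.157, -0.089, -0.027, -0.007, 0.311]
4 [0.52  0.077 0.345] [0.046, -0.189, -0.132, -0.036, -0.009, 0.414]
5 [0.55  0.023 0.345] [0.069, -0.218, -0.182, -0.045, -0.011, 0.518]
6 [ 0.573 -0.037  0.345] [0.088, -0.243, -0.238, -0.055, -0.014, 0.622]
7 [ 0.569 -0.098  0.345] [0.091, -0.246, -0.298, -0.064, -0.016, 0.725]
8 [ 0.556 -0.157  0.307] [0.118, -0.219, -0.359, -0.073, -0.018, 0.829]
```

```bash
python3 -m pendant '[[-0.03,-0.04,0,0,0,0,0.05],[-0.045,-0.072,0,0,0,0,0.05],[-0.033,-0.085,-0.023,-0.009,-0.002,0.104,0.05],[-0.005,-0.122,-0.052,-0.018,-0.005,0.207,0.05],[0.022,-0.157,-0.089,-0.027,-0.007,0.311,0.05],[0.046,-0.189,-0.132,-0.036,-0.009,0.414,0.05],[0.069,-0.218,-0.182,-0.045,-0.011,0.518,0.05],[0.088,-0.243,-0.238,-0.055,-0.014,0.622,0.05],[0.091,-0.246,-0.298,-0.064,-0.016,0.725,0.05],[0.118,-0.219,-0.359,-0.073,-0.018,0.829,0.05],[0.118,-0.219,-0.359,-0.073,-0.018,0.829,0.05],[0.118,-0.219,-0.359,-0.073,-0.018,0.829,0.05]]'; python3 - <<'E'
from g import *
from bench import arm
p,Rm=show()
for dz in(.09,.03,0):
    t,T=trayg(dz);print(dz,rel(p,Rm,t,T).round(4).tolist())
f=arm.grab_frame("side"); np.savez("side4.npz",**f); a=f["img"][90:390,170:370,::-1]
f=arm.grab_frame("top"); np.savez("top4.npz",**f); b=f["img"][110:310,140:440,::-1]
crop(dict(np.load("side4.npz")),190,90,120,120,5,"pics/s4.png")
cv2.imwrite("pics/s4a.png",cv2.resize(a,None,fx=2,fy=2))
E
```

```text
time: 7.8
tool_pos: [0.5564, -0.1591, 0.3077]
tool_rot: [-0.436, 0.556, 0.526, 0.475]
ft_force: [0.5, 0.7, 0.6]
finger_gap: 0.0502
t 7.8 tcp [ 0.5564 -0.1591  0.3077] grasp [ 0.5301 -0.1567  0.155 ] gap 0.0502 F [0.5 0.7 0.6] M [ 0.02 -0.16  0.01]
q [ 0.464  0.318 -0.286  1.67   0.107  1.338  1.651]
toolx [-0.17   0.015 -0.985] y [-0.983  0.068  0.17 ] z [0.07  0.998 0.003]
0.09 [0.0011, 0.0005, 0.0017, -0.0042, 0.004, 0.0032]
0.03 [0.0603, -0.0097, 0.0015, -0.0042, 0.004, 0.0032]
0 [0.0898, -0.0148, 0.0014, -0.0042, 0.004, 0.0032]
```

View pics/s4.png

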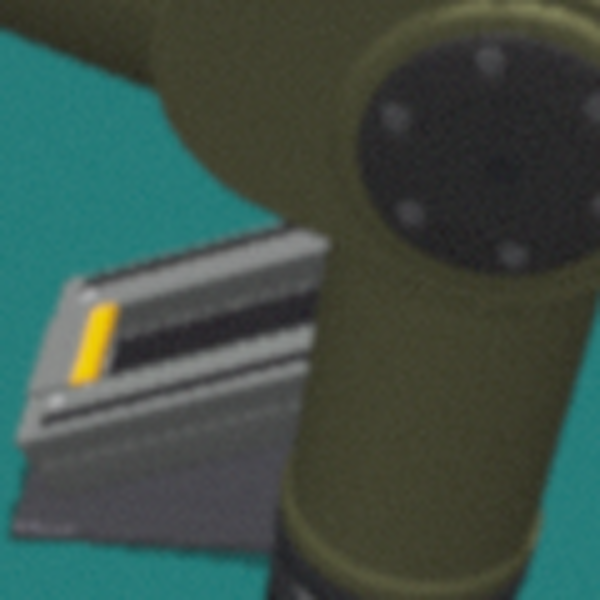

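View pics/s4a.png

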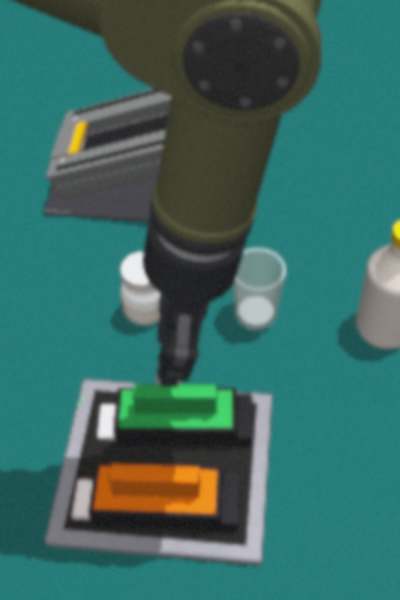

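The gripper is above the green pack, with the arm hiding the catch from the side view. Check the top view.

```bash
python3 -c "
from h import *
crop(load('top4'),140,140,300,160,2.6,'pics/t4.png')"
```

```text
(no output)
```

View pics/t4.png

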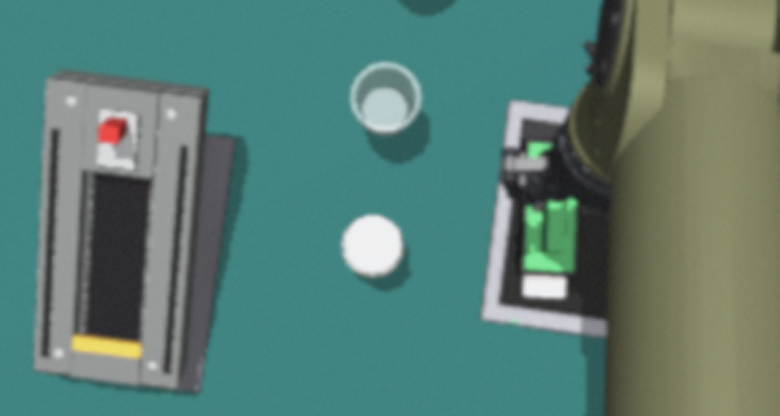

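```bash
python3 - <<'E'
from g import *
for n in("top0","top4"):
    f=load(n);m=mask(f,"red");ys,xs=np.nonzero(m);c=(xs.mean(),ys.mean());print(n,c,len(xs))
    o,d=ray(f,c); nrm=bayR()[:,2]; q=bay([0,0,50]); P=o+d*((q-o)@nrm)/(d@nrm); print((bayR().T@(P-BO)*1000).round(1))
E
python3 -m pendant '[[0.03,-0.005,0.001,-0.004,0.004,0.003,0.05],[0.055,-0.009,0.0015,-0.004,0.004,0.003,0.05],[0.075,-0.012,0.0015,-0.004,0.004,0.003,0.05],[0.089,-0.0148,0.0015,-0.004,0.004,0.003,0.05],[0.089,-0.0148,0.0015,-0.004,0.004,0.003,0.05]]' 70; python3 - <<'E'
from g import *
from bench import arm
p,Rm=show()
t,T=trayg(0);print(rel(p,Rm,t,T).round(4).tolist())
f=arm.grab_frame("side");crop(f,190,220,130,140,4.2,"pics/s5.png")
E
```

```text
top0 (np.float64(182.18965517241378), np.float64(199.3793103448276)) 58
[100.1  -1.5  50. ]
top4 (np.float64(182.82456140350877), np.float64(190.01754385964912)) 57
[119.7  -1.7  50. ]
time: 8.52
tool_pos: [0.5556, -0.1551, 0.2165]
tool_rot: [-0.437, 0.556, 0.528, 0.47]
ft_force: [-1.2, 0.7, 0.3]
finger_gap: 0.0501
t 8.525 tcp [ 0.5556 -0.1551  0.2165] grasp [ 0.5285 -0.1535  0.0639] gap 0.0501 F [-1.2  0.7  0.3] M [-0.03 -0.2  -0.01]
q [ 0.449  0.411 -0.28   1.749  0.143  1.177  1.623]
toolx [-0.175  0.01  -0.984] y [-0.983  0.06   0.176] z [ 0.061  0.998 -0.   ]
[-0.0002, -0.0003, -0.0022, 0.0037, -0.0011, -0.002]
```

View pics/s5.png

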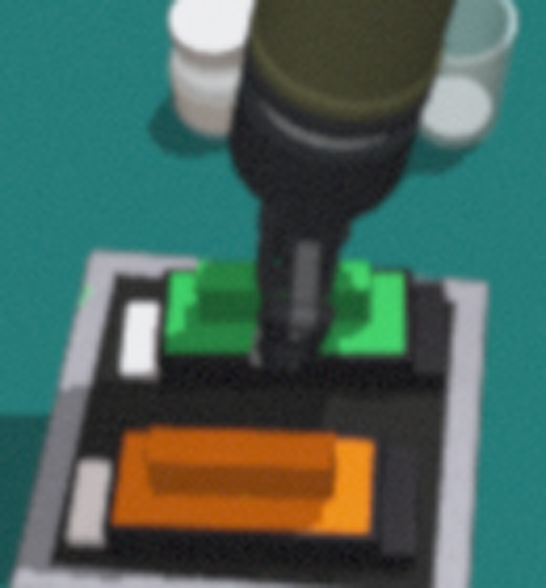

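Catch moved 19.6 mm to its stop. Fingers straddle the green rib mid-length (crop (295,300)). Close.

```bash
python3 -m pendant '[[0,0,-0.002,0,0,0,0.05],[0,0,-0.002,0,0,0,0],[0,0,-0.002,0,0,0,0],[0,0,-0.002,0,0,0,0],[0,0,-0.002,0,0,0,0],[0,0,-0.002,0,0,0,0]]' 80; python3 - <<'E'
from g import *
p,Rm=show()
t,T=trayg(0);print(rel(p,Rm,t,T).round(4).tolist())
print(rel(p,Rm,p+[0,0,.1],Rm).round(3))
E
```

```text
time: 9.32
tool_pos: [0.556, -0.157, 0.2177]
tool_rot: [-0.438, 0.556, 0.527, 0.471]
ft_force: [-0.2, 1.7, 5.5]
finger_gap: 0.0149
t 9.325 tcp [ 0.556  -0.157   0.2177] grasp [ 0.5291 -0.1554  0.0651] gap 0.0149 F [-0.2  1.7  5.5] M [ 0.51  0.02 -0.21]
q [ 0.451  0.41  -0.28   1.747  0.143  1.177  1.626]
toolx [-0.173  0.01  -0.985] y [-0.983  0.061  0.174] z [ 0.062  0.998 -0.   ]
[0.0011, -0.0001, -0.0003, 0.0033, -0.001, -0.0]
[-0.098  0.017 -0.     0.     0.     0.   ]
```

```bash
python3 -m pendant '[[-0.01,0.002,0,0,0,0,0],[-0.03,0.005,0,0,0,0,0],[-0.06,0.01,0,0,0,0,0],[-0.1,0.017,0,0,0,0,0],[-0.14,0.024,0,0,0,0,0],[-0.14,0.024,0,0,0,0,0],[-0.14,0.024,0,0,0,0,0]]' 80; python3 - <<'E'
from g import *
from bench import arm
p,Rm=show()
f=arm.grab_frame("side");np.savez("side6.npz",**f);crop(f,160,140,190,140,4.2,"pics/s6.png")
f=arm.grab_frame("top");np.savez("top6.npz",**f);crop(f,310,150,130,120,5,"pics/t6.png")
E
```

```text
time: 10.2
tool_pos: [0.556, -0.1576, 0.3586]
tool_rot: [-0.437, 0.556, 0.527, 0.47]
ft_force: [-0.8, 0.1, -4.0]
finger_gap: 0.015
t 10.2 tcp [ 0.556  -0.1576  0.3586] grasp [ 0.5288 -0.1561  0.206 ] gap 0.015 F [-0.8  0.1 -4. ] M [ 0.03 -0.34 -0.02]
q [ 0.464  0.278 -0.291  1.614  0.101  1.437  1.663]
toolx [-0.175  0.01  -0.985] y [-0.983  0.061  0.175] z [ 0.062  0.998 -0.001]
```

View pics/s6.png

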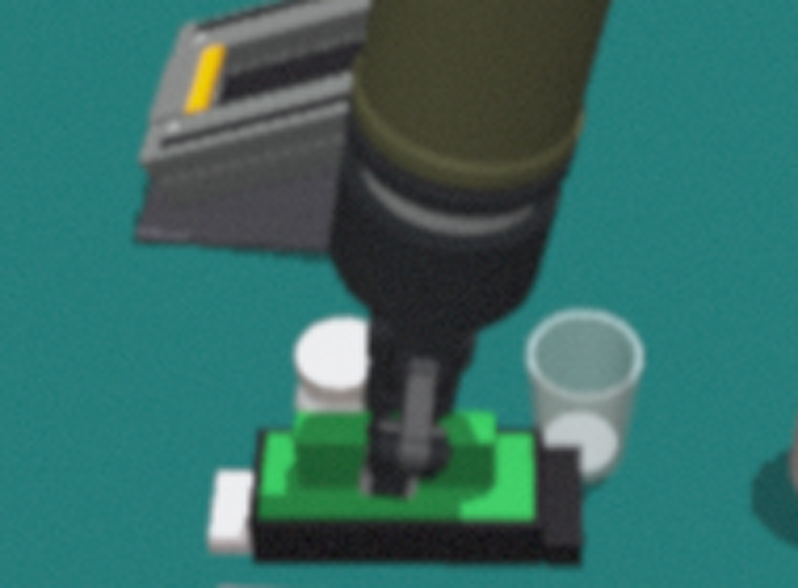

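View pics/t6.png

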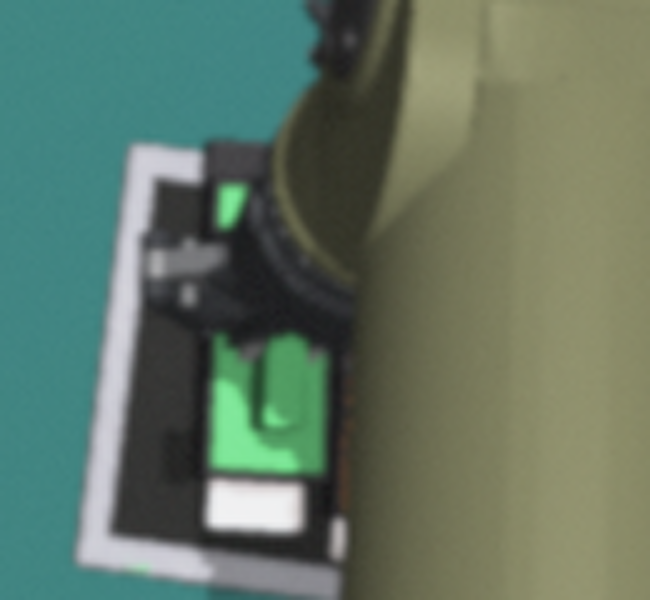

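```bash
python3 - <<'E'
from g import *
s,t=load("side6"),load("top6")
S=lambda u,v:(160+(u+.5)/4.2-.5,140+(v+.5)/4.2-.5)
T=lambda u,v:(310+(u+.5)/5-.5,150+(v+.5)/5-.5)
for n,a,b in (("tip far top",(205,528),(218,470)),("tip near top",(301,531),(208,541)),("deck near toe",(328,473),(260,517)),("deck far toe",(209,468),(265,433)),("heel far top",(208,145),(582,448))):
    p,r=tri((t,s),(T(*a),S(*b))); print(n,p.round(4),np.round(r,1))
o=PG+[0,-.0005,.141]; P=R.from_euler('z',PY).as_matrix()
for q in((-78,18,7),(-78,-18,7),(-56,-22,30),(-56,22,30),(76,25,18)): 
    w=o+P@(np.array(q)/1000); print(q,w.round(4))
E
```

```text
tip far top [ 0.4516 -0.1326  0.1601] [1.2 1.2]
tip near top [ 0.4498 -0.1703  0.1628] [1. 1.]
deck near toe [ 0.4731 -0.1766  0.187 ] [1.6 1.6]
deck far toe [ 0.4745 -0.1315  0.1829] [0.5 0.5]
heel far top [ 0.6052 -0.1369  0.1686] [2.3 2.3]
(-78, 18, 7) [ 0.4523 -0.1331  0.16  ]
(-78, -18, 7) [ 0.45  -0.169  0.16 ]
(-56, -22, 30) [ 0.4717 -0.1744  0.183 ]
(-56, 22, 30) [ 0.4745 -0.1305  0.183 ]
(76, 25, 18) [ 0.6065 -0.1361  0.171 ]
```

```bash
cat >> g.py <<'E'
def mk(Rm,p): M=np.eye(4);M[:3,:3]=Rm;M[:3,3]=p;return M
def packT(toe,th):
    B=bayR(np.radians(th)); return mk(B,bay(toe)-B@np.array([-.078,0,0]))
def tool_for(toe,th):
    M=packT(toe,th)@np.linalg.inv(np.load("tp.npy")); return M[:3,3],M[:3,:3]
def packnow(p,Rm):
    M=mk(Rm,p)@np.load("tp.npy"); toe=M[:3,:3]@np.array([-.078,0,0])+M[:3,3]; heel=M[:3,:3]@np.array([.076,0,0])+M[:3,3]
    b=lambda w:(bayR().T@(w-BO)*1000).round(1)
    x=bayR().T@M[:3,0]; print("toe bay",b(toe),"heel bay",b(heel),"th",np.degrees(np.arcsin(x[2])).round(2),"yawerr",np.degrees(np.arctan2(x[1],x[0])).round(2),"toe world",toe.round(3))
E
python3 - <<'E'
from g import *
p,Rm=show()
P=mk(R.from_euler('z',PY).as_matrix(),PG+[0,-.0005,.141])
np.save("tp.npy",np.linalg.inv(mk(Rm,p))@P)
packnow(p,Rm)
ts,T=tool_for([-45,0,90],15)
N=9; R0=R.from_matrix(Rm); dv=R.from_matrix(Rm.T@T).as_rotvec()
r0,r1=np.hypot(*p[:2]),np.hypot(*ts[:2]); a0,a1=np.arctan2(p[1],p[0]),np.arctan2(ts[1],ts[0])
for k in range(1,N+1):
    s=k/N; r=r0+(r1-r0)*s; a=a0+(a1-a0)*s; z=p[2]+(ts[2]-p[2])*s+.03*np.sin(np.pi*s)
    tp=np.array([r*np.cos(a),r*np.sin(a),z]); TT=(R0*R.from_rotvec(dv*s)).as_matrix()
    print(k,tp.round(3),rel(p,Rm,tp,TT).round(3).tolist()); packnow(tp,TT)
E
```

```text
t 10.3 tcp [ 0.5558 -0.1575  0.3574] grasp [ 0.5283 -0.1558  0.2049] gap 0.0147 F [-0.5  0.5 -4.3] M [-0.02 -0.28 -0.01]
q [ 0.464  0.28  -0.291  1.615  0.101  1.437  1.663]
toolx [-0.177  0.011 -0.984] y [-0.982  0.061  0.178] z [ 0.062  0.998 -0.   ]
toe bay [  36.5 -367.8   66.2] heel bay [ 178.9 -356.6    8.6] th -21.94 yawerr 4.51 toe world [ 0.451 -0.151  0.153]
1 [ 0.553 -0.103  0.369] [-0.011, 0.008, 0.054, 0.008, 0.001, -0.072]
toe bay [  42.8 -313.2   68.8] heel bay [ 189.  -303.2   21.6] th -17.84 yawerr 3.92 toe world [ 0.463 -0.098  0.158]
2 [ 0.546 -0.051  0.38 ] [-0.019, 0.021, 0.106, 0.016, 0.003, -0.143]
toe bay [  45.  -261.3   72.8] heel bay [ 194.3 -252.5   36.3] th -13.74 yawerr 3.36 toe world [ 0.471 -0.046  0.162]
3 [ 0.533 -0.001  0.388] [-0.024, 0.037, 0.155, 0.025, 0.004, -0.215]
toe bay [  43.  -212.3   77.3] heel bay [ 194.7 -204.8   51.5] th -9.64 yawerr 2.84 toe world [0.474 0.003 0.166]
4 [0.516 0.046 0.393] [-0.026, 0.058, 0.201, 0.033, 0.006, -0.287]
toe bay [  36.8 -166.8   81.4] heel bay [ 190.  -160.6   66.5] th -5.54 yawerr 2.34 toe world [0.473 0
[... 179 characters left out ...]
 0.092 0.166]
6 [0.47  0.131 0.392] [-0.016, 0.108, 0.283, 0.049, 0.008, -0.43]
toe bay [ 12.7 -87.2  86.4] heel bay [166.5 -83.5  93.6] th 2.67 yawerr 1.38 toe world [0.46  0.131 0.163]
7 [0.443 0.168 0.387] [-0.006, 0.136, 0.318, 0.058, 0.01, -0.502]
toe bay [ -4.3 -53.7  87.6] heel bay [148.6 -51.3 105.8] th 6.78 yawerr 0.92 toe world [0.449 0.166 0.158]
8 [0.412 0.202 0.38 ] [0.007, 0.167, 0.349, 0.066, 0.011, -0.574]
toe bay [-23.8 -24.6  88.5] heel bay [127.4 -23.4 117.6] th 10.89 yawerr 0.46 toe world [0.435 0.198 0.151]
9 [0.379 0.231 0.371] [0.022, 0.2, 0.376, 0.074, 0.013, -0.645]
toe bay [-45.  -0.  90.] heel bay [103.8   0.  129.9] th 15.0 yawerr 0.0 toe world [0.418 0.225 0.145]
```

```bash
python3 -m pendant '[[-0.006,0.004,0.027,0.004,0,-0.036,0],[-0.011,0.008,0.054,0.008,0.001,-0.072,0],[-0.015,0.015,0.08,0.012,0.002,-0.107,0],[-0.019,0.021,0.106,0.016,0.003,-0.143,0],[-0.024,0.037,0.155,0.025,0.004,-0.215,0],[-0.026,0.058,0.201,0.033,0.006,-0.287,0],[-0.023,0.081,0.244,0.041,0.007,-0.359,0],[-0.016,0.108,0.283,0.049,0.008,-0.43,0],[-0.006,0.136,0.318,0.058,0.01,-0.502,0],[0,0.152,0.334,0.062,0.011,-0.538,0],[0.007,0.167,0.349,0.066,0.011,-0.574,0],[0.015,0.184,0.363,0.07,0.012,-0.61,0],[0.022,0.2,0.376,0.074,0.013,-0.645,0],[0.022,0.2,0.376,0.074,0.013,-0.645,0],[0.022,0.2,0.376,0.074,0.013,-0.645,0]]' 80; python3 - <<'E'
from g import *
from bench import arm
p,Rm=show();packnow(p,Rm)
f=arm.grab_frame("side");np.savez("side7.npz",**f);crop(f,180,60,140,150,4,"pics/s7.png")
f=arm.grab_frame("top");np.savez("top7.npz",**f);crop(f,130,130,130,170,3.5,"pics/t7.png")
for toe in([-45,0,90],[-58,0,40],[-58,0,10]):
    t,T=tool_for(toe,15);print(toe,rel(p,Rm,t,T).round(4).tolist())
E
```

```text
time: 12.18
tool_pos: [0.3795, 0.2294, 0.3714]
tool_rot: [-0.577, 0.411, 0.328, 0.625]
ft_force: [0.6, -1.0, -4.0]
finger_gap: 0.0147
t 12.175 tcp [0.3795 0.2294 0.3714] grasp [0.4487 0.2194 0.2331] gap 0.0147 F [ 0.6 -1.  -4. ] M [ 0.12  0.87 -0.03]
q [ 0.105 -0.268 -0.732  2.105  0.186  0.908  0.706]
toolx [ 0.447 -0.065 -0.892] y [-0.884  0.12  -0.451] z [ 0.136  0.991 -0.004]
toe bay [-44.2  -1.6  90.2] heel bay [104.5  -1.5 130.2] th 15.05 yawerr 0.03 toe world [0.418 0.223 0.145]
[-45, 0, 90] [0.0002, 0.0006, 0.0011, 0.0001, -0.0019, 0.0009]
[-58, 0, 40] [0.049, 0.0178, 0.0013, 0.0001, -0.0019, 0.0009]
[-58, 0, 10] [0.0789, 0.0203, 0.0014, 0.0001, -0.0019, 0.0009]
```

View pics/s7.png

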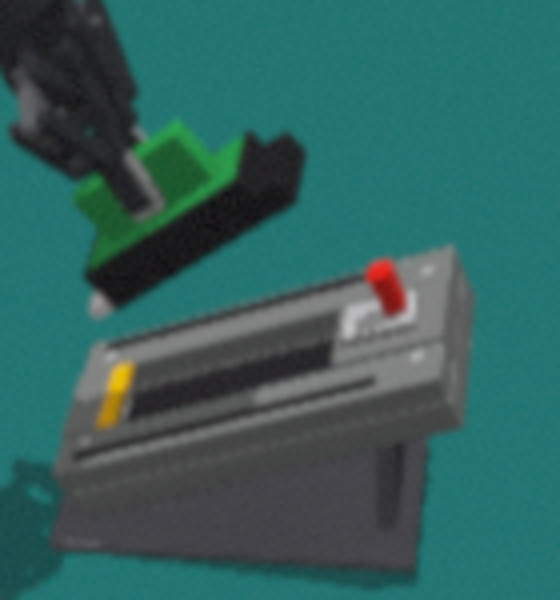

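View pics/t7.png

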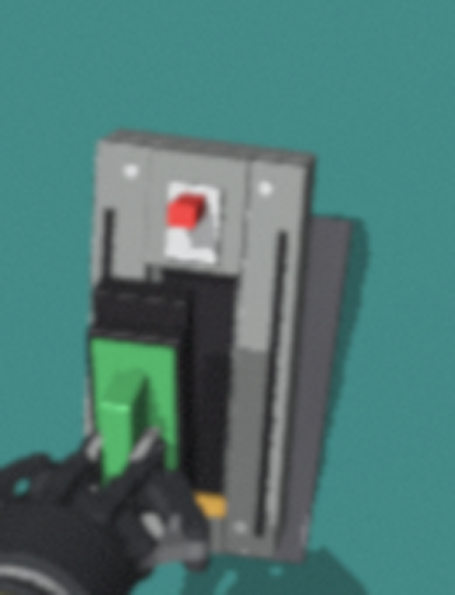

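Pack is tilted above the bay, catch open. Descend toward a pre-hook pose just up-slope of the lip.

```bash
python3 -m pendant '[[0.02,0.008,0.001,0,-0.002,0,0],[0.035,0.013,0.001,0,-0.002,0,0],[0.049,0.0178,0.001,0,-0.002,0.001,0],[0.06,0.019,0.001,0,-0.002,0.001,0],[0.07,0.0195,0.001,0,-0.002,0.001,0],[0.079,0.0203,0.001,0,-0.002,0.001,0],[0.079,0.0203,0.001,0,-0.002,0.001,0],[0.079,0.0203,0.001,0,-0.002,0.001,0]]' 80; python3 - <<'E'
from g import *
from bench import arm
p,Rm=show();packnow(p,Rm)
f=arm.grab_frame("side");np.savez("side8.npz",**f);crop(f,190,90,120,100,6.5,"pics/s8.png")
f=arm.grab_frame("top");np.savez("top8.npz",**f);crop(f,140,150,100,140,4.2,"pics/t8.png")
E
```

```text
time: 13.28
tool_pos: [0.397, 0.2288, 0.2927]
tool_rot: [-0.577, 0.41, 0.329, 0.626]
ft_force: [0.1, 0.2, -3.8]
finger_gap: 0.0148
t 13.275 tcp [0.397  0.2288 0.2927] grasp [0.4665 0.2193 0.1545] gap 0.0148 F [ 0.1  0.2 -3.8] M [0.19 0.88 0.01]
q [ 0.161 -0.119 -0.827  2.176  0.368  0.749  0.526]
toolx [ 0.448 -0.061 -0.892] y [-0.884  0.119 -0.452] z [ 0.134  0.991 -0.001]
toe bay [-57.2   1.   10.7] heel bay [91.5  1.  50.8] th 15.13 yawerr 0.01 toe world [0.436 0.223 0.066]
```

View pics/s8.png

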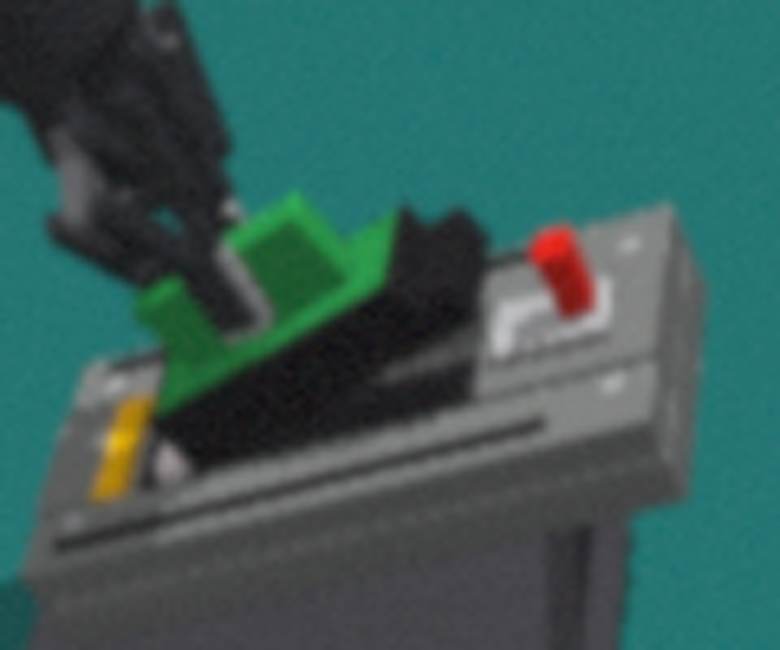

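View pics/t8.png

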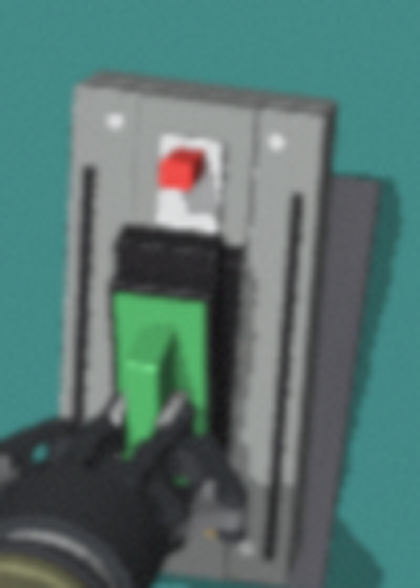

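```bash
python3 - <<'E'
from g import *
p,Rm=show(); M=mk(Rm,p)@np.load("tp.npy")
s,t=load("side8"),load("top8")
pts={"heelL":(76,25,18),"heelR":(76,-25,18),"deckheelR":(56,-22,30),"deckheelL":(56,22,30)}
for n,q in pts.items():
    w=M[:3,:3]@(np.array(q)/1000)+M[:3,3]; a=proj(t,w)[0];b=proj(s,w)[0]
    print(n,"topcrop",((a-[140,150])*4.2+1.6).round(0),"sidecrop",((b-[190,90])*6.5+2.7).round(0))
E
```

```text
t 13.375 tcp [0.397  0.2288 0.2929] grasp [0.4666 0.2193 0.1547] gap 0.0148 F [-0.5 -0.5 -3.8] M [0.12 0.9  0.04]
q [ 0.161 -0.12  -0.827  2.176  0.368  0.749  0.526]
toolx [ 0.449 -0.061 -0.892] y [-0.884  0.119 -0.453] z [ 0.134  0.991 -0.001]
heelL topcrop [109. 239.] sidecrop [460. 196.]
heelR topcrop [214. 252.] sidecrop [444. 283.]
deckheelR topcrop [202. 300.] sidecrop [380. 280.]
deckheelL topcrop [110. 289.] sidecrop [395. 204.]
```

```bash
python3 - <<'E'
from g import *
s,t=load("side8"),load("top8")
crop(s,215,115,60,45,13,"pics/s8z.png"); crop(t,155,195,50,60,10,"pics/t8z.png")
p,Rm=show(); M=mk(Rm,p)@np.load("tp.npy")
pts={"heelL":(76,25,18),"heelR":(76,-25,18),"deckheelR":(56,-22,30),"deckheelL":(56,22,30),"ribHR":(40,-8,64),"ribHL":(40,8,64),"ribTL":(-40,8,64),"deckTR":(-56,-22,30)}
for n,q in pts.items():
    w=M[:3,:3]@(np.array(q)/1000)+M[:3,3]; a=proj(t,w)[0];b=proj(s,w)[0]
    print(n,"top",((a+.5-[155,195])*10-.5).round(0),"side",((b+.5-[215,115])*13-.5).round(0))
for q in ((-87.5,40,20),(132.5,40,20),(-87.5,-40,20),(132.5,-40,20)):
    w=bay(q); print(q,proj(t,w)[0].round(1),proj(s,w)[0].round(1))
E
```

```text
t 13.375 tcp [0.397  0.2288 0.2929] grasp [0.4666 0.2193 0.1547] gap 0.0148 F [-0.5 -0.5 -3.8] M [0.12 0.9  0.04]
q [ 0.161 -0.12  -0.827  2.176  0.368  0.749  0.526]
toolx [ 0.449 -0.061 -0.892] y [-0.884  0.119 -0.453] z [ 0.134  0.991 -0.001]
heelL top [111. 120.] side [595.  68.]
heelR top [361. 151.] side [564. 241.]
deckheelR top [332. 266.] side [435. 235.]
deckheelL top [112. 239.] side [466.  83.]
ribHR top [217. 423.] side [250.  96.]
ribHL top [135. 412.] side [264.  41.]
ribTL top [147. 731.] side [-59. 241.]
deckTR top [336. 704.] side [-23. 503.]
(-87.5, 40, 20) [162.3 274.9] [207. 149.]
(132.5, 40, 20) [166.8 177.8] [286.2 127.1]
(-87.5, -40, 20) [198.4 279.5] [200.7 170.1]
(132.5, -40, 20) [205.3 182.6] [283.8 148.5]
```

View pics/s8z.png

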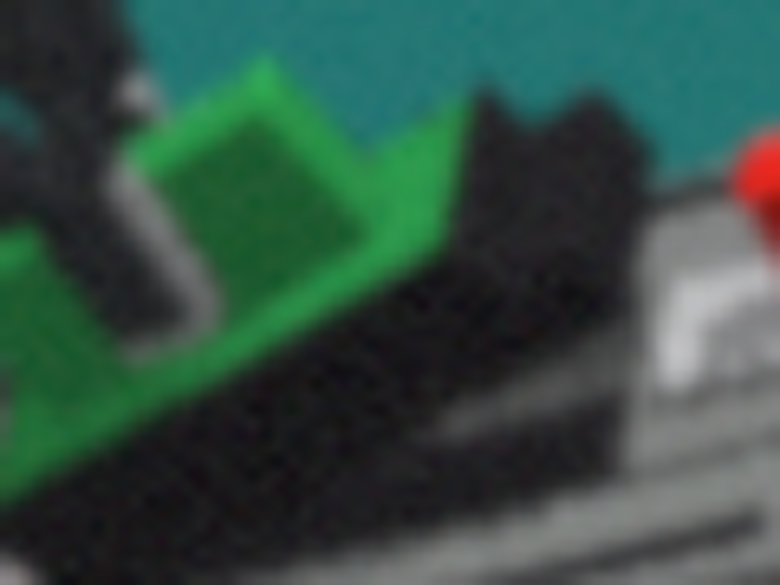

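View pics/t8z.png

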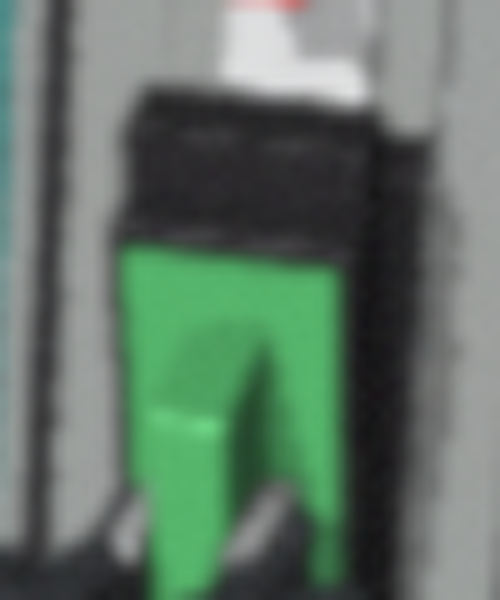

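```bash
python3 - <<'E'
from g import *
s,t=load("side8"),load("top8")
p,Rm=show(); M=mk(Rm,p)@np.load("tp.npy")
S=lambda u,v:(215+(u+.5)/13-.5,115+(v+.5)/13-.5)
T=lambda u,v:(155+(u+.5)/10-.5,195+(v+.5)/10-.5)
for q,a,b in (((56,22,30),(120,248),(470,96)),((56,-22,30),(340,268),(438,252)),((40,8,64),(150,410),(265,60)),((40,-8,64),(220,432),(250,117))):
    w,r=tri((t,s),(T(*a),S(*b))); w0=M[:3,:3]@(np.array(q)/1000)+M[:3,3]
    print(q,(bayR().T@(w-w0)*1000).round(1),np.round(r,1))
for toe in([-58,0,5.],[-76,0,4.5]):
    tt,TT=tool_for(toe,15);print(toe,rel(p,Rm,tt,TT).round(4).tolist())
E
```

```text
t 13.375 tcp [0.397  0.2288 0.2929] grasp [0.4666 0.2193 0.1547] gap 0.0148 F [-0.5 -0.5 -3.8] M [0.12 0.9  0.04]
q [ 0.161 -0.12  -0.827  2.176  0.368  0.749  0.526]
toolx [ 0.449 -0.061 -0.892] y [-0.884  0.119 -0.453] z [ 0.134  0.991 -0.001]
(56, 22, 30) [-1.3 -1.  -2. ] [1.2 1.2]
(56, -22, 30) [-0.9 -1.  -2.8] [0.3 0.3]
(40, 8, 64) [-0.3 -2.3 -2.4] [0.2 0.2]
(40, -8, 64) [-2.9  0.4 -4.2] [0.6 0.6]
[-58, 0, 5.0] [0.0059, 0.0009, -0.0007, 0.0005, 0.0018, 0.0027]
[-76, 0, 4.5] [0.0049, 0.0189, -0.0006, 0.0005, 0.0018, 0.0027]
```

Camera says the pack is ~2.5 mm lower than kinematics; I'll use that in aiming. Lower a bit and start inserting.

```bash
python3 -m pendant '[[0.003,0.001,-0.0005,0,0.002,0.002,0],[0.006,0.001,-0.0005,0,0.002,0.002,0],[0.0058,0.005,-0.0005,0,0.002,0.002,0],[0.0056,0.008,-0.0005,0,0.002,0.002,0],[0.0054,0.011,-0.0005,0,0.002,0.002,0],[0.0052,0.014,-0.0005,0,0.002,0.002,0],[0.0052,0.014,-0.0005,0,0.002,0.002,0]]' 80; python3 - <<'E'
from g import *
from bench import arm
p,Rm=show();packnow(p,Rm)
f=arm.grab_frame("side");np.savez("side9.npz",**f);crop(f,190,110,80,70,9,"pics/s9.png")
E
```

```text
time: 14.25
tool_pos: [0.3865, 0.2295, 0.2814]
tool_rot: [-0.577, 0.411, 0.329, 0.625]
ft_force: [0.5, -0.1, -2.9]
finger_gap: 0.015
t 14.25 tcp [0.3865 0.2295 0.2814] grasp [0.4556 0.2197 0.143 ] gap 0.015 F [ 0.5 -0.1 -2.9] M [ 0.11  0.95 -0.02]
q [ 0.156 -0.123 -0.841  2.203  0.377  0.735  0.496]
toolx [ 0.446 -0.064 -0.893] y [-0.885  0.119 -0.45 ] z [ 0.135  0.991 -0.003]
toe bay [-71.7  -0.3   4.2] heel bay [77.1 -0.1 44. ] th 14.99 yawerr 0.06 toe world [0.425 0.224 0.055]
```

View pics/s9.png

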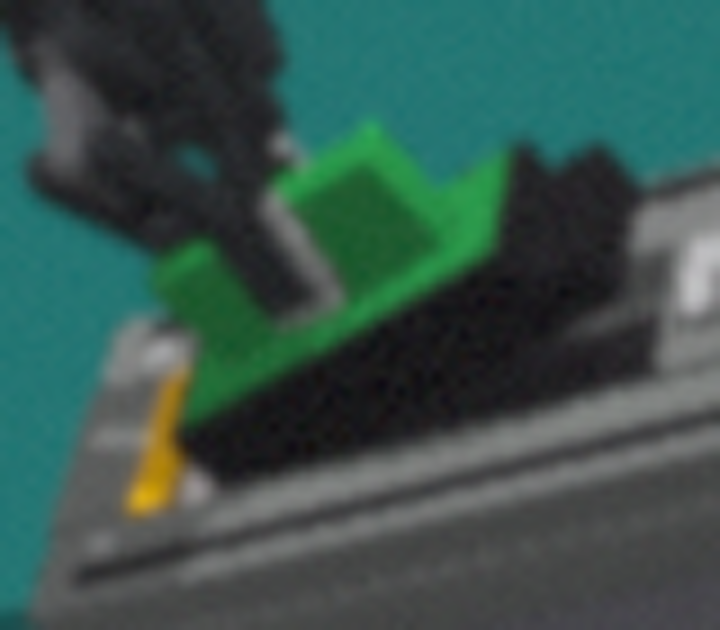

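Tongue (white, ~(195,480)) is starting under the lip with no contact force. Continue.

```bash
python3 -m pendant '[[-0.0002,0.002,0,0,0,0,0],[-0.0004,0.0035,0,0,0,0,0],[-0.0004,0.005,0,0,0,0,0],[-0.0004,0.005,0,0,0,0,0]]' 80; python3 - <<'E'
from g import *
from bench import arm
p,Rm=show();packnow(p,Rm)
f=arm.grab_frame("side");np.savez("side10.npz",**f);crop(f,190,110,80,70,9,"pics/s10.png")
f=arm.grab_frame("top");np.savez("top10.npz",**f);crop(f,140,150,100,140,4.2,"pics/t10.png")
E
```

```text
time: 14.8
tool_pos: [0.3821, 0.2301, 0.2795]
tool_rot: [-0.576, 0.411, 0.329, 0.625]
ft_force: [0.8, -0.2, -3.2]
finger_gap: 0.0148
t 14.8 tcp [0.3821 0.2301 0.2795] grasp [0.4512 0.2203 0.1411] gap 0.0148 F [ 0.8 -0.2 -3.2] M [ 0.14  0.9  -0.  ]
q [ 0.153 -0.129 -0.844  2.211  0.373  0.733  0.491]
toolx [ 0.446 -0.063 -0.893] y [-0.885  0.119 -0.45 ] z [ 0.135  0.991 -0.003]
toe bay [-76.6  -0.3   4.1] heel bay [72.2 -0.2 44. ] th 14.99 yawerr 0.04 toe world [0.421 0.224 0.053]
```

View pics/s10.png

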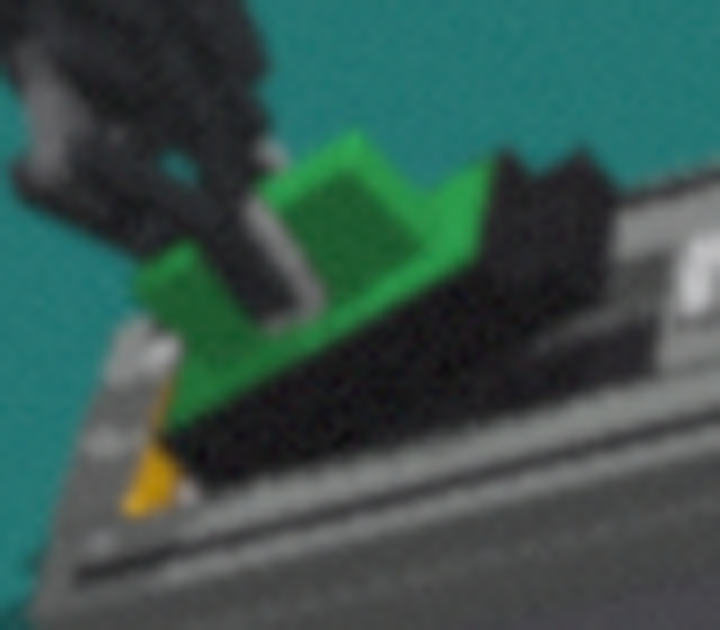

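View pics/t10.png

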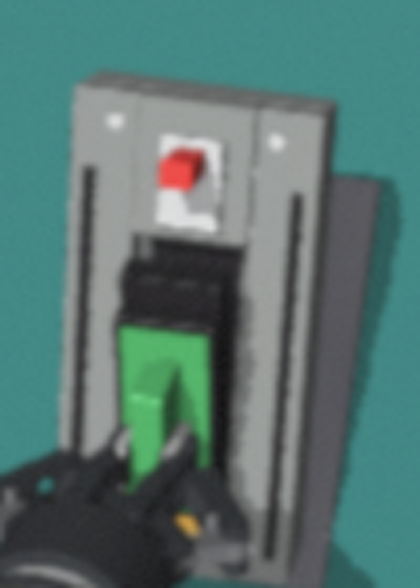

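```bash
python3 - <<'E'
from g import *
p,Rm=show();packnow(p,Rm)
for th,z in((13,4),(11,4),(9,4),(7,4),(5,4),(3.5,4),(2,4),(0,4),(0,2)):
    tt,TT=tool_for([-76.6,.3,z],th);print(th,rel(p,Rm,tt,TT).round(4).tolist())
E
```

```text
t 14.9 tcp [0.3822 0.2301 0.2796] grasp [0.4513 0.2203 0.1412] gap 0.0149 F [-0.1  0.2 -4.1] M [0.15 0.87 0.03]
q [ 0.153 -0.129 -0.844  2.21   0.373  0.733  0.491]
toolx [ 0.446 -0.063 -0.893] y [-0.885  0.12  -0.45 ] z [ 0.135  0.991 -0.003]
toe bay [-76.4  -0.2   4.2] heel bay [72.4 -0.2 44. ] th 14.99 yawerr 0.03 toe world [0.421 0.224 0.053]
13 [0.0026, -0.0074, 0.0004, 0.0004, -0.0007, 0.0347]
11 [0.0053, -0.0149, 0.0004, 0.0003, -0.0008, 0.0696]
9 [0.0083, -0.0224, 0.0003, 0.0003, -0.0009, 0.1045]
7 [0.0116, -0.0297, 0.0003, 0.0002, -0.001, 0.1394]
5 [0.0151, -0.0369, 0.0003, 0.0002, -0.0011, 0.1744]
3.5 [0.0179, -0.0422, 0.0003, 0.0002, -0.0012, 0.2005]
2 [0.0208, -0.0475, 0.0003, 0.0001, -0.0013, 0.2267]
0 [0.0249, -0.0544, 0.0003, 0.0001, -0.0014, 0.2616]
0 [0.0269, -0.0542, 0.0003, 0.0001, -0.0014, 0.2616]
```

```bash
python3 -m pendant '[[0.0026,-0.0074,0.0003,0,-0.001,0.035,0],[0.0053,-0.0149,0.0003,0,-0.001,0.07,0],[0.0083,-0.0224,0.0003,0,-0.001,0.1045,0],[0.0116,-0.0297,0.0003,0,-0.001,0.1395,0],[0.0151,-0.0369,0.0003,0,-0.001,0.1745,0],[0.0179,-0.0422,0.0003,0,-0.001,0.2005,0],[0.0179,-0.0422,0.0003,0,-0.001,0.2005,0]]' 80; python3 - <<'E'
from g import *
from bench import arm
p,Rm=show();packnow(p,Rm)
f=arm.grab_frame("side");np.savez("side11.npz",**f);crop(f,195,105,100,80,7.5,"pics/s11.png")
f=arm.grab_frame("top");np.savez("top11.npz",**f);crop(f,140,150,100,140,4.2,"pics/t11.png")
E
```

```text
time: 15.78
tool_pos: [0.428, 0.2241, 0.2824]
tool_rot: [-0.532, 0.467, 0.39, 0.589]
ft_force: [1.1, 0.4, -4.2]
finger_gap: 0.0146
t 15.775 tcp [0.428  0.2241 0.2824] grasp [0.4683 0.2183 0.1328] gap 0.0146 F [ 1.1  0.4 -4.2] M [0.09 0.57 0.04]
q [ 0.177  0.027 -0.782  2.071  0.26   0.871  0.681]
toolx [ 0.26  -0.037 -0.965] y [-0.956  0.131 -0.262] z [ 0.136  0.991 -0.002]
toe bay [-76.5   0.3   3.7] heel bay [77.2  0.1 12.9] th 3.43 yawerr -0.04 toe world [0.421 0.225 0.053]
```

View pics/s11.png

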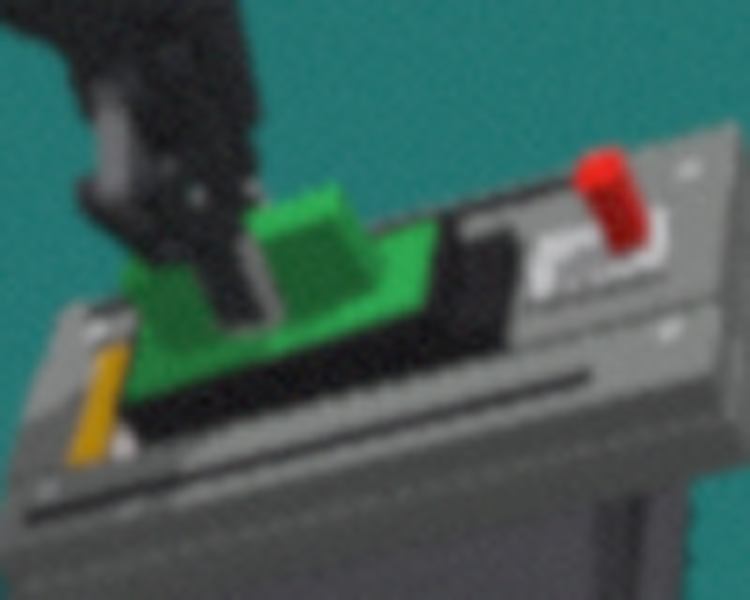

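View pics/t11.png

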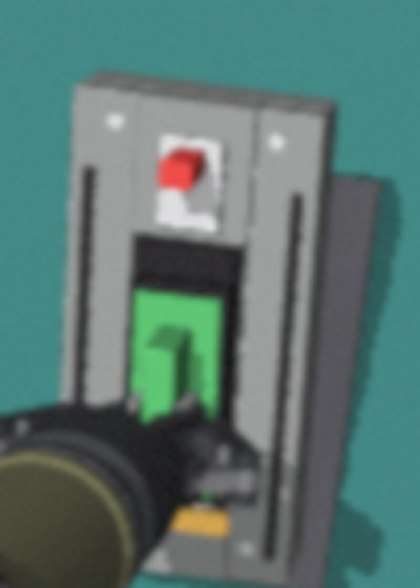

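Pack sits centred in the bay, a few degrees from flat, no contact. Finish the swing.

```bash
python3 - <<'E'
from g import *
p,Rm=show()
for th,z in((2,4),(1,4),(0,4),(0,3),(0,2)):
    tt,TT=tool_for([-76.6,.3,z],th);print(th,rel(p,Rm,tt,TT).round(4).tolist())
E
python3 -m pendant '[[0.0025,-0.004,0,0,0,0.02,0],[0.0045,-0.0075,0,0,0,0.037,0],[0.0065,-0.011,0,0,0,0.054,0],[0.0065,-0.011,0,0,0,0.054,0]]' 80
python3 -c "
from g import *
p,Rm=show();packnow(p,Rm)"
```

```text
t 15.875 tcp [0.4274 0.2243 0.2824] grasp [0.4678 0.2185 0.1328] gap 0.0146 F [-1.1 -0.4 -4.2] M [ 0.08  0.55 -0.02]
q [ 0.176  0.026 -0.783  2.072  0.26   0.87   0.681]
toolx [ 0.26  -0.037 -0.965] y [-0.956  0.129 -0.263] z [ 0.135  0.991 -0.002]
2 [0.0016, -0.006, -0.0001, 0.0003, -0.0004, 0.0259]
1 [0.0029, -0.0098, -0.0001, 0.0003, -0.0004, 0.0433]
0 [0.0043, -0.0135, -0.0001, 0.0003, -0.0005, 0.0608]
0 [0.0053, -0.0137, -0.0001, 0.0003, -0.0005, 0.0608]
0 [0.0063, -0.0138, -0.0001, 0.0003, -0.0005, 0.0608]
time: 16.38
tool_pos: [0.4401, 0.2226, 0.2794]
tool_rot: [-0.519, 0.481, 0.406, 0.578]
ft_force: [-1.4, -1.0, -1.0]
finger_gap: 0.0146
t 16.375 tcp [0.4401 0.2226 0.2794] grasp [0.4724 0.2179 0.1279] gap 0.0146 F [-1.4 -1.  -1. ] M [-0.14  0.69 -0.06]
q [ 0.183  0.076 -0.774  2.034  0.247  0.908  0.712]
toolx [ 0.208 -0.03  -0.978] y [-0.969  0.132 -0.21 ] z [ 0.135  0.991 -0.002]
toe bay [-77.4   0.4   1.6] heel bay [76.6  0.3  2.6] th 0.37 yawerr -0.01 toe world [0.421 0.225 0.051]
```

```bash
python3 -m pendant '[[0.0006,-0.0005,0,0,0,0.005,0],[0.0012,-0.0005,0,0,0,0.007,0],[0.0018,-0.0005,0,0,0,0.007,0],[0.0018,-0.0005,0,0,0,0.007,0]]' 80
python3 - <<'E'
from g import *
from bench import arm
p,Rm=show();packnow(p,Rm)
f=arm.grab_frame("side");np.savez("side12.npz",**f);crop(f,195,105,100,80,7.5,"pics/s12.png")
E
```

```text
time: 16.88
tool_pos: [0.4408, 0.2228, 0.2795]
tool_rot: [-0.519, 0.482, 0.407, 0.577]
ft_force: [-7.5, -1.7, 12.8]
finger_gap: 0.0147
t 16.875 tcp [0.4408 0.2228 0.2795] grasp [0.4724 0.2181 0.1278] gap 0.0147 F [-7.5 -1.7 12.8] M [-0.91  1.12 -0.33]
q [ 0.183  0.08  -0.774  2.031  0.247  0.913  0.713]
toolx [ 0.204 -0.031 -0.979] y [-0.97   0.131 -0.206] z [ 0.135  0.991 -0.003]
toe bay [-77.7   0.4   1.8] heel bay [76.3  0.5  2.2] th 0.13 yawerr 0.04 toe world [0.421 0.225 0.051]
```

View pics/s12.png

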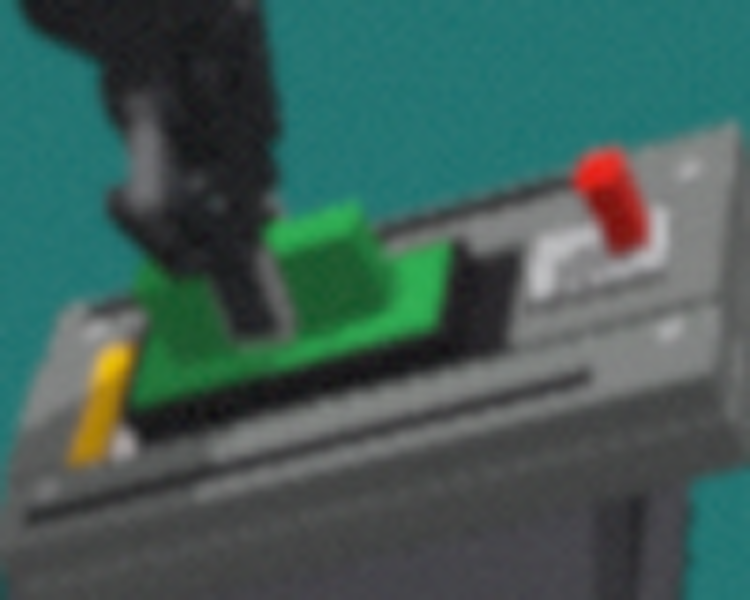

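Pack flat on the floor with a 15 N contact reaction. Release and retract.

```bash
python3 -m pendant '[[0,0,0,0,0,0,0.02],[0,0,0,0,0,0,0.045],[0,0,0,0,0,0,0.05],[0,0,0,0,0,0,0.05],[-0.03,0,0,0,0,0,0.05],[-0.07,0,0,0,0,0,0.05],[-0.12,0,0,0,0,0,0.05],[-0.12,0,0,0,0,0,0.05]]' 40
python3 - <<'E'
from g import *
from bench import arm
p,Rm=show()
f=arm.grab_frame("side");np.savez("side13.npz",**f);crop(f,195,105,100,80,7.5,"pics/s13.png")
f=arm.grab_frame("top");np.savez("top13.npz",**f);crop(f,140,150,100,140,4.2,"pics/t13.png")
T=toolR(bayR(),1)
for q in([121,0,110],[122,0,51],[122,-2,51]):
    t=tcp(bay(q),T);print(q,rel(p,Rm,t,T).round(4).tolist())
E
```

```text
time: 17.92
tool_pos: [0.4168, 0.2273, 0.3991]
tool_rot: [-0.519, 0.48, 0.406, 0.579]
ft_force: [0.6, 0.0, -0.7]
finger_gap: 0.0498
t 17.925 tcp [0.4168 0.2273 0.3991] grasp [0.4494 0.2231 0.2476] gap 0.0498 F [ 0.6  0.  -0.7] M [ 0.08  0.2  -0.05]
q [ 0.221 -0.122 -0.763  1.923  0.054  1.14   0.872]
toolx [ 0.21  -0.027 -0.977] y [-0.968  0.131 -0.212] z [0.134 0.991 0.001]
[121, 0, 110] [0.0484, -0.0815, -0.0026, 0.003, 0.002, -0.1706]
[122, 0, 51] [0.1064, -0.0925, -0.0027, 0.003, 0.002, -0.1706]
[122, -2, 51] [0.1064, -0.0925, -0.0047, 0.003, 0.002, -0.1706]
```

View pics/s13.png

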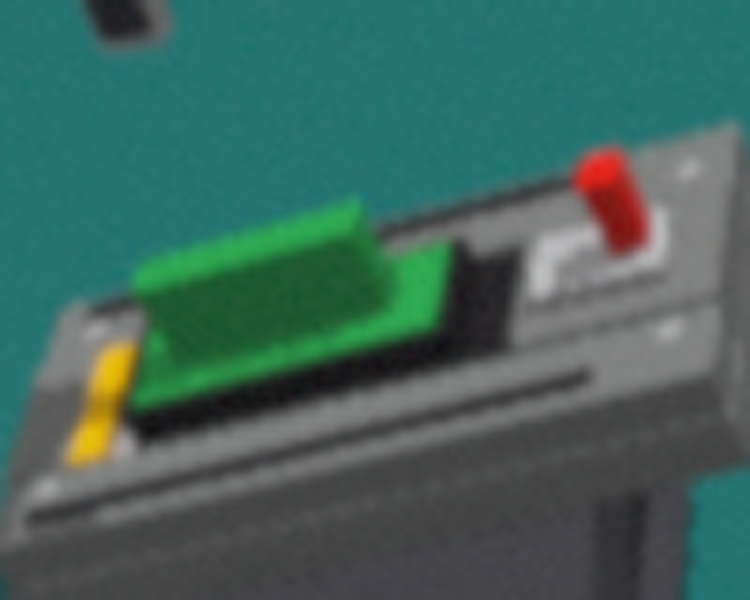

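View pics/t13.png

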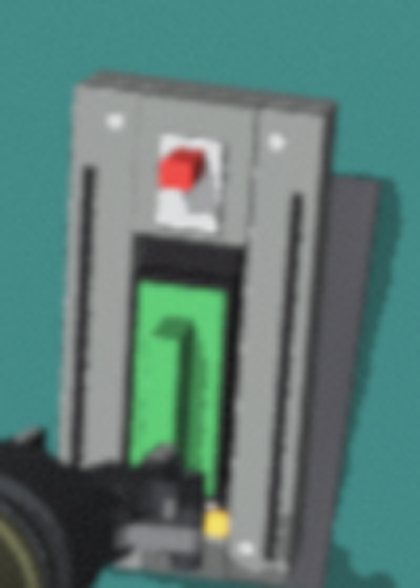

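Pack lies flat in the bay under the lip, tongue hooked; catch open. Check flatness numerically, then approach the post.

```bash
python3 - <<'E'
from g import *
s=load("side13"); M=packT([-77.5,0,0],0)
for q in((-40,8,64),(40,8,64),(40,-8,64),(56,-22,30),(-56,-22,30),(56,22,30)):
    w=M[:3,:3]@(np.array(q)/1000)+M[:3,3]; print(q,((proj(s,w)[0]+.5-[195,105])*7.5-.5).round(0))
p,Rm=show(); T=toolR(bayR(),1)
for q in([124,0,110],[124,0,80],[124,0,52]):
    t=tcp(bay(q),T);print(q,rel(p,Rm,t,T).round(4).tolist())
E
```

```text
(-40, 8, 64) [136. 261.]
(40, 8, 64) [358. 199.]
(40, -8, 64) [351. 230.]
(56, -22, 30) [438. 328.]
(-56, -22, 30) [127. 410.]
(56, 22, 30) [454. 240.]
t 18.025 tcp [0.4163 0.2259 0.3952] grasp [0.4478 0.2213 0.2435] gap 0.0504 F [0.  0.2 0.1] M [ 0.02  0.2  -0.02]
q [ 0.221 -0.118 -0.763  1.928  0.055  1.14   0.871]
toolx [ 0.203 -0.03  -0.979] y [-0.97   0.132 -0.205] z [ 0.135  0.991 -0.002]
[124, 0, 110] [0.0436, -0.0859, -0.001, 0.0031, -0.0013, -0.1772]
[124, 0, 80] [0.0731, -0.0912, -0.001, 0.0031, -0.0013, -0.1772]
[124, 0, 52] [0.1007, -0.0961, -0.001, 0.0031, -0.0013, -0.1772]
```

Matches the flat-on-floor prediction within ~0.5 px. Approach the post.

```bash
python3 -m pendant '[[0,-0.04,-0.001,0.003,-0.001,-0.09,0.05],[0.03,-0.08,-0.001,0.003,-0.001,-0.177,0.05],[0.05,-0.087,-0.001,0.003,-0.001,-0.177,0.05],[0.073,-0.0912,-0.001,0.003,-0.001,-0.177,0.05],[0.09,-0.094,-0.001,0.003,-0.001,-0.177,0.05],[0.1,-0.096,-0.001,0.003,-0.001,-0.177,0.05],[0.1,-0.096,-0.001,0.003,-0.001,-0.177,0.05]]' 30
python3 - <<'E'
from g import *
from bench import arm
p,Rm=show();print(bayR().T@(p+.155*Rm[:,0]-BO))
f=arm.grab_frame("side");crop(f,205,80,100,80,7.5,"pics/s14.png")
E
```

```text
time: 18.9
tool_pos: [0.5295, 0.2093, 0.3158]
tool_rot: [-0.557, 0.436, 0.355, 0.611]
ft_force: [-0.6, -0.4, 0.1]
finger_gap: 0.05
t 18.9 tcp [0.5295 0.2093 0.3158] grasp [0.5865 0.2013 0.1719] gap 0.05 F [-0.6 -0.4  0.1] M [ 0.07  0.3  -0.  ]
q [ 0.215  0.165 -0.762  1.899  0.459  0.865  0.653]
toolx [ 0.368 -0.051 -0.928] y [-0.92   0.127 -0.372] z [ 0.137  0.991 -0.   ]
[ 0.12294902 -0.00016619  0.05164242]
```

View pics/s14.png

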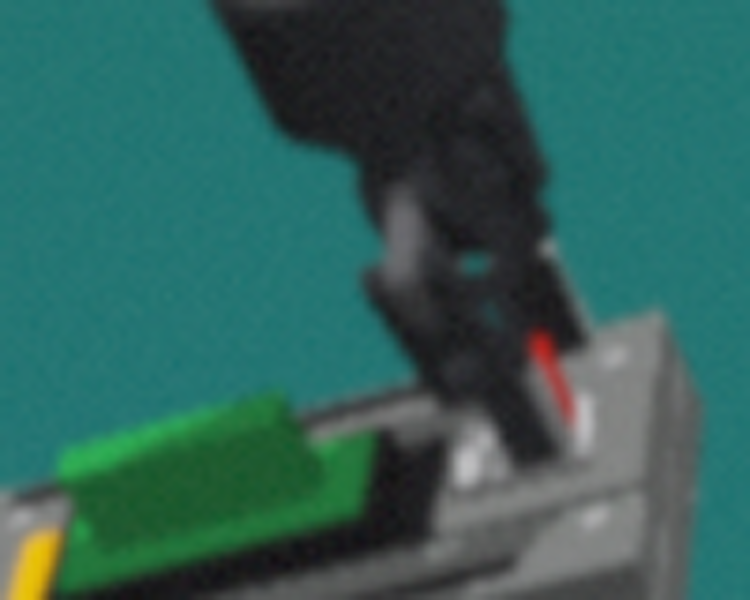

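Fingers straddle the post again; close at 25 N and slide home with slip margin.

```bash
python3 -m pendant '[[0,-0.002,0,0,0,0,0.03],[0,-0.002,0,0,0,0,0],[0,-0.002,0,0,0,0,0],[0,-0.002,0,0,0,0,0],[0,-0.002,0,0,0,0,0],[0,0.002,0,0,0,0,0],[0,0.006,0,0,0,0,0],[0,0.01,0,0,0,0,0],[0,0.014,0,0,0,0,0],[0,0.018,0,0,0,0,0],[0,0.021,0,0,0,0,0],[0,0.023,0,0,0,0,0],[0,0.023,0,0,0,0,0]]' 25
python3 - <<'E'
from g import *
from bench import arm
p,Rm=show();print(bayR().T@(p+.155*Rm[:,0]-BO))
f=arm.grab_frame("side");crop(f,205,80,100,80,7.5,"pics/s15.png")
E
```

```text
time: 20.58
tool_pos: [0.5117, 0.2122, 0.3108]
tool_rot: [-0.558, 0.431, 0.353, 0.615]
ft_force: [13.5, 3.0, 0.7]
finger_gap: 0.0151
t 20.575 tcp [0.5117 0.2122 0.3108] grasp [0.5706 0.2047 0.1676] gap 0.0151 F [13.5  3.   0.7] M [ 0.45 -2.22  0.29]
q [ 0.214  0.13  -0.771  1.943  0.449  0.838  0.635]
toolx [ 0.379 -0.048 -0.924] y [-0.915  0.128 -0.382] z [0.137 0.991 0.005]
[0.10623603 0.00101044 0.05372389]
```

View pics/s15.png

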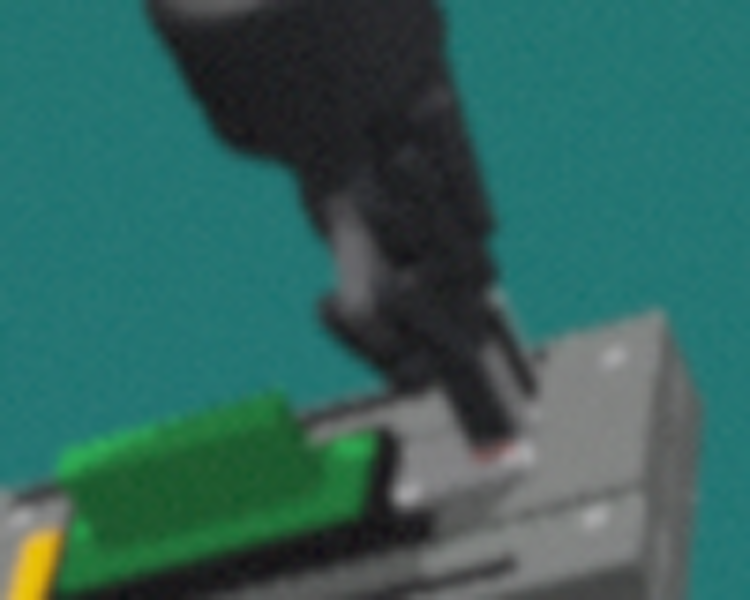

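```bash
python3 -m pendant '[[0,0,0,0,0,0,0.03],[0,0,0,0,0,0,0.05],[0,0,0,0,0,0,0.05],[-0.04,0,0,0,0,0,0.05],[-0.09,0,0,0,0,0,0.05],[-0.13,0.02,-0.03,0,0,0,0.05],[-0.15,0.03,-0.09,0,0,0,0.05],[-0.15,0.03,-0.15,0,0,0,0.05],[-0.15,0.03,-0.15,0,0,0,0.05]]' 25
python3 - <<'E'
from g import *
from bench import arm
p,Rm=show()
f=arm.grab_frame("side");np.savez("side16.npz",**f);crop(f,195,105,100,80,7.5,"pics/s16.png");cv2.imwrite("pics/s16f.png",f["img"][:,:,::-1])
f=arm.grab_frame("top");np.savez("top16.npz",**f);crop(f,140,150,100,140,4.2,"pics/t16.png")
for n in("top0","top13","top16","side0","side13","side16"):
    f=load(n);ys,xs=np.nonzero(mask(f,"red"));c=(xs.mean(),ys.mean())
    o,d=ray(f,c); nrm=bayR()[:,2]; q=bay([0,0,50]); P=o+d*((q-o)@nrm)/(d@nrm); print(n,len(xs),(bayR().T@(P-BO)*1000).round(1))
E
```

```text
time: 21.75
tool_pos: [0.4216, 0.0775, 0.4329]
tool_rot: [-0.555, 0.441, 0.357, 0.608]
ft_force: [0.5, 0.9, -0.3]
finger_gap: 0.0502
t 21.75 tcp [0.4216 0.0775 0.4329] grasp [0.4768 0.0689 0.2883] gap 0.0502 F [ 0.5  0.9 -0.3] M [0.05 0.37 0.06]
q [-0.197 -0.301 -0.095  2.046  0.147  1.065  1.088]
toolx [ 0.356 -0.056 -0.933] y [-0.924  0.13  -0.36 ] z [ 0.141  0.99  -0.005]
top0 58 [100.1  -1.5  50. ]
top13 57 [119.7  -1.7  50. ]
top16 58 [99.8 -1.5 50. ]
side0 93 [ -0.4 122.8  50. ]
side13 92 [ 10.2 130.7  50. ]
side16 96 [ -2.1 125.2  50. ]
```

View pics/s16.png

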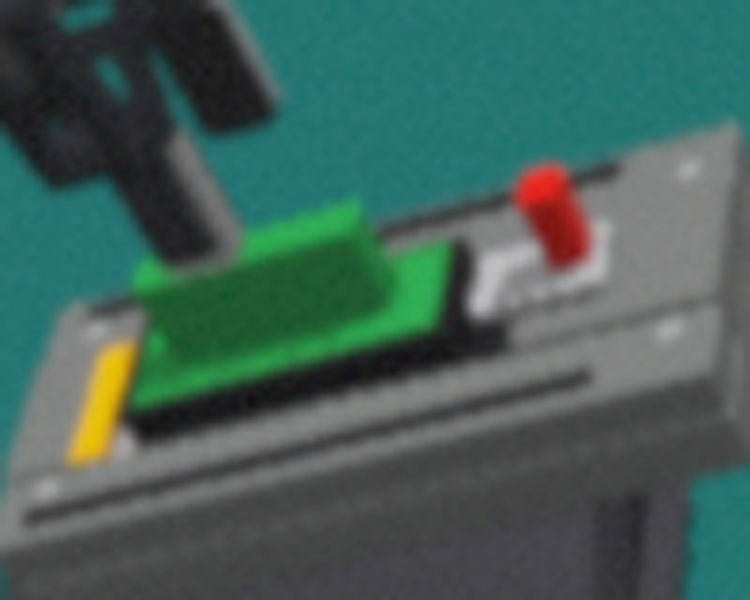

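View pics/t16.png

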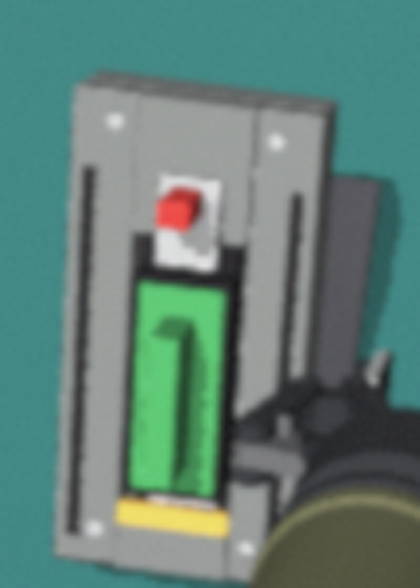

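View pics/s16f.png

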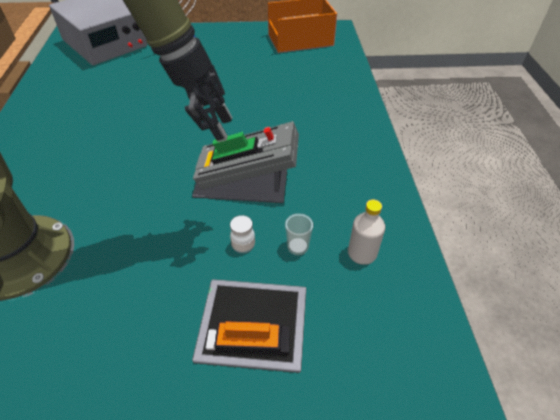

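Catch measures 99.8 mm (19.9 mm stroke, home), the pack is flat and hooked, and bystanders are unmoved. Joint 2 is at its range edge (-0.30), so I'll ease off before handing in.

```bash
python3 -m pendant '[[0,-0.03,0,0,0,0,0.05],[0,-0.06,-0.02,0,0,0,0.05],[0,-0.06,-0.02,0,0,0,0.05],[0,-0.06,-0.02,0,0,0,0.05]]'
python3 - <<'E'
from g import *
from bench import arm
show()
f=arm.grab_frame("top")
for c in("red","green","orange"):
  pass
a=load("top0")["img"].astype(int);b=f["img"].astype(int)
f2=arm.grab_frame("side");s0=load("side0")
def cen(f,c,box):
    m=mask(f,c);x0,y0,x1,y1=box;ys,xs=np.nonzero(m[y0:y1,x0:x1]);return (xs.mean()+x0).round(2),(ys.mean()+y0).round(2),len(xs)
print("orange",cen(s0,"orange",(200,310,300,360)),cen(f2,"orange",(200,310,300,360)))
print("cap",cen(s0,"yellow",(350,190,400,230)),cen(f2,"yellow",(350,190,400,230)))
print("jar/cup diff",np.abs(s0["img"].astype(int)-f2["img"].astype(int))[210:260,225:320].mean())
print(arm.hand_in())
E
```

```text
time: 22.35
tool_pos: [0.4738, 0.0532, 0.455]
tool_rot: [-0.556, 0.44, 0.357, 0.608]
ft_force: [0.3, 0.4, -0.4]
finger_gap: 0.0499
t 22.35 tcp [0.4738 0.0532 0.455 ] grasp [0.5291 0.0447 0.3104] gap 0.0499 F [ 0.3  0.4 -0.4] M [0.08 0.41 0.02]
q [-0.166 -0.204 -0.045  1.929  0.136  1.074  1.177]
toolx [ 0.357 -0.055 -0.933] y [-0.924  0.127 -0.361] z [ 0.138  0.99  -0.005]
orange (np.float64(247.61), np.float64(333.86), 1408) (np.float64(247.58), np.float64(333.86), 1408)
cap (np.float64(373.22), np.float64(206.95), 172) (np.float64(373.27), np.float64(207.06), 171)
jar/cup diff 4.747438596491228
the job is handed in; nothing more can be done
None
```

The job is done and handed in at about 22 s. I slid the catch fully open, took the green pack off the tray and hooked its tongue under the lip. I then swung it down in the grip until it lay flat, released it, slid the catch home over the heel and let go.

**Last checks**
- **Catch:** it hit its stop at both ends, with a measured stroke of 19.6 mm opening and 19.9 mm closing. It ended 0.3 mm from where it started, which I had estimated as fully home.
- **Pack:** before I closed the catch, the rib and deck corners I checked lay within about 1 px of the flat-on-floor prediction. In the view after closing, the pack is still flat under the lip with the catch plate over its heel.
- **Bystanders:** the orange pack and the bottle cap moved by 0.1 px at most. I checked the jar and cup only by eye and a rough picture difference, and both look unmoved.
- **Forces:** the highest wrist reading I saw was about 15 N. At the end the arm was clear, with no contact force.

**Disagreements**
- **Joint 2 limit:** it briefly read -0.301 against its -0.300 limit during the final retreat. I moved it off before handing in, but a strict range check might count that as a pass over the limit.
- **Camera and arm:** they disagreed by about 2.5 mm on the pack's height near the bay. I used the camera value to aim the hook.

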